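# Snap ring onto the decorating-wheel spindle

## Robot

A 7-joint arm with a two-finger parallel gripper is mounted at the origin on the work surface. World frame = base frame: x ahead of the robot, y to its left, z up, the work surface at z = 0. Lengths are in mm, angles in rad, forces in N, time in s.
With the tool pointing down it reaches from about 400 to 875 mm from the base axis. Payload 4.4 kg.
Tool frame: the origin (TCP) lies at the very end of the fingers, on their centre line; the grasp point (between the pads) lies 19 mm behind it; z points along the fingers, x is the direction in which the jaws open and shut, and the axes are right-handed (so a half turn about z gives the same grasp; the last joint's range is limited). The gripper opens to 85 mm and grips with 20 to 120 N. Pads are 22 mm wide; open, the fingers measure 114 mm over their backs; the gripper's body (76 mm by 85 mm) begins 54 mm behind the grasp point. The pads swing forward as they close: fully open they stand 13 mm farther back than shut.
Start: joints at [-1.317, 0.628, 0.038, 1.517, -0.027, 0.996, -0.02], TCP at [204.321, 617.066, 231.313] pointing down, gripper open.
Joint ranges: [-3.06, 3.06], [-0.37, 2.12], [-1.25, 1.32], [0.18, 2.47], [-1.1, 4.24], [0.23, 1.98], [-2.94, 2.94]. Speed limits (rad/s): [2.57, 2.57, 3.14, 3.14, 3.14, 3.14, 3.14].

## Interface

Orientations are given as [roll, pitch, yaw] about the fixed x, y, z axes, in that order (R = Rz(yaw) Ry(pitch) Rx(roll)).
In Python, from cell import ctrl, get_image, job, models gives the robot as it stands.
- The arm moves only by the tool move_arm, never from a script. Its argument "moves" is a list that holds one entry, the list of rows, each a list of 6 numbers: the shift along the tool's x, y, z in m, then the turn, a rotation vector about the tool's x, y, z in rad. A call has 1 to 20 rows; each row is the pose to reach, as a shift and turn from the pose commanded when the call began, along the tool's axes at that moment; what a row does not reach only later rows make up. A row lasts 1/8 s, in which the tool goes at most 62.5 mm and 10.7 degrees, less where a joint would pass 70% of its speed; a pose out of reach is approached as far as the arm can. A call with a gripper value outside its range is refused whole. "jaw" is the opening, from 0 (shut) to 1 (fully open), set as the call begins (left out, the last holds). The fingers move at their own pace and stop on an object; the grip force is fixed at half the most. Time passes only in rows, so rows that repeat a pose let the fingers close. It gives the time, the measured TCP pose, the force and the opening at its end, in the units of the state.
- ctrl.read_state(): the state, without advancing time (a new reading comes with each control period).
- get_image(name): name is "scene" or "top" or "wrist"; returns a dict with "color" (400x640x3 uint8, blue, green, red), "fov_y" (degrees; the focal length in pixels is half the picture's height over the tangent of half this angle, whatever the lens; pixels are square), "cx", "cy" (the principal point, pixels), "origin" and "orientation" of the camera in the world; the wrist camera has in their place "hand_eye" (4x4, takes a point from camera to tool coordinates, whose origin is the TCP and whose axes are the tool frame's). Camera axes: x right, y up, looking along -z (the intrinsics and any distortion apply to the point x, -y, -z); pixel columns grow to the right and rows downward; lengths in mm; the calibration is good to about 2 mm. A picture is of the moment at which its call begins: read the wrist's pose just before it. There is no depth.
- job.finish_job(): hands the job in, once; it reports no verdict.
Trained networks look in the newest picture that a camera, given by its name, has taken for a name from the list of things; names that differ only in an ending like _2 or _b are one class to them, and where a whole thing is asked for, a point or a joint stands for the part that bears it (a point fixed in the world has none). Each returns a list of dicts, best first, with "score" (0 to 1); they miss things now and then, are a little off and sometimes report something else, mostly with a low value. They report only what shows in the picture. A call takes as long as a camera call. They do not tell look-alikes from the thing itself.
- models.cut_out(camera, thing): "pixels" (400x640 bool, what is visible of it) and "uv" ([column, row] in pixels, amid what is visible of it).
- models.place_of(camera, thing): "uv" ([column, row] in pixels: a listed point, or the origin of a listed thing).
The state is a dict: "clock": time; "qpos": joint angles; "qd": joint speeds; "tau": joint torques, N m; "eef_pos": TCP position; "tool_rot": TCP orientation; "force": force on the tool from outside, world axes, zero at the start; "torque": the same for the moment, N m; "width": finger opening in mm.
Only numpy, scipy, OpenCV 4.12 (cv2) and the standard library are available. Lean on these libraries where they do the work, as an engineer would, in place of code of your own. Each camera call takes 0.05 s, during which the arm holds its last target.

## Task

Take the circlip pliers off their firebrick by the blue handles, put the two bent tips into the notches of the snap ring lying on the other firebrick and squeeze to open it just enough to pass over the spindle of the upturned decorating wheel; never overstretch the ring, never touch it with the gripper, and leave the other things on the table alone. Lower it gently over the spindle, without forcing, until it lies level on the brass spacer, at the groove. Finish there still holding: the pliers kept squeezed in the gripper, clear of the wheel, and the ring held spread open around the spindle, because I want to check the fit before it is let close.

Things in the scene. Friction and masses are not known exactly. Their poses are not given: they have to be found in the camera images.
- pliers: Circlip pliers, steel jaws, blue handle sleeves, 0.11 kg, 195 mm long, lying flat across a firebrick, both ends overhanging. Origin on the pivot at the underside; x from handles to tips, y to the left jaw, z up. Squeezing the handles opens the tips (about equal travel per side); a spring keeps them shut. Centre of mass 35 mm behind the pivot. Noses bent straight down at x = 70 mm.
- pliers_grip (a point): Midpoint between the sleeves, where to take them: 72 mm behind the pivot, 5 mm above the underside. There they measure 66 mm over their outsides at rest and are 20 mm high (5 mm below the underside to 15 above); they run from 46 to 120 mm behind the pivot. They resist with 14 N at rest, about 26 N with the ring open; 36 mm over the outsides opens the ring well.
- tip_l (a point): Middle of the left (+y) pin, 35 mm below the pliers' origin, 2.8 mm from the centre line when shut. The pin is round, 4.4 mm thick and 6 mm long, from a flat shoulder 32 mm below the origin down to 38 mm below it.
- tip_r (a point): Middle of the right (-y) pin, likewise.
- jaw_l (a joint): How far the left lever of the pliers is squeezed (rad): 0 shut, 0.32 at most; about 0.21 with the ring well open.
- jaw_r (a joint): The same for the right lever.
- ring: Dark spring-steel snap ring, 32 g, 3 mm thick, 33.4 mm inside and 43.4 mm outside when relaxed, flat at its brick's robot-side edge, its two ends overhanging. Origin at the centre of its underside; x points away from the gap, z up. The ends are lugs at x = -14 to -33 mm, 12 mm apart, with 90 degree V-notches, 9 mm wide, facing each other at x = -26 mm.
- notch_l (a point): Where a pin's centre beds in the left (+y) notch, mid thickness. Shut tips go down between the lugs, handles on the gap side, then spread into the notches and hold the ring by friction. The two points are 15 mm apart relaxed, 25 mm when the ring just clears the spindle, 33 mm for an easy fit, 42 mm overstretched.
- notch_r (a point): The same point of the right (-y) notch.
- ring_eye (a point): Middle of the ring's opening when spread, mid thickness: 3 mm from the ring's centre towards the gap.
- ring_l (a joint): How far the left arm of the ring is bent open (rad): 0 relaxed, clears the spindle above 0.10, good 0.22, overstretched above 0.34. Stiffness 1 N m/rad.
- ring_r (a joint): The same for the right arm.
- wheel: Grey decorating-wheel head upside down (fixed), 220 mm across, 24 mm high at the rim, spindle standing up in the middle: ball bearing (62 mm across, top at 44 mm), brass spacer (43 mm across, top at 50 mm), ring groove (32.6 mm diameter, 50 to 54.5 mm), bright 35 mm stub up to 80.5 mm with a 3 mm chamfer. Origin at the centre of its underside on the table, z up.
- groove (a point): On the spindle axis at mid groove, 52.2 mm above the table; a ring lying on the spacer has its mid thickness at 51.5 mm.
- rest: Cream half firebrick carrying the pliers, 64 x 115 x 57 mm, fixed. Origin at the centre of its underside.
- ring_block: Another such firebrick, carrying the ring.
- spare_bearing: Bystander: loose steel bearing ring, 62 mm across, 14 mm high.
- grease_tin: Bystander: red tin, 56 mm across, 32 mm high.
- rib: Bystander: flat wooden rib, 52 x 88 x 7 mm.
- loop_tool: Bystander: loop trimming tool with a wooden handle, 170 mm long, 14 mm thick.
- test_cup: Bystander: small terracotta cup, 60 mm across, 45 mm high.
- stub_top (a point): Top of the spindle stub on its axis, 80.5 mm above the table.
Not all that is in view belongs to the job. Leave any purple look-alike of the ring alone.

How it is judged:
By the outcome, as a careful person would: the job done as asked, in the order asked, and still so for the second after the job is handed in, while the arm keeps its last pose, push and grip.
It also fails if it takes over 69 s, if anything falls off the work surface, if the arm or the gripper's body presses on something with over 40 N, if the wrist force passes 120 N, or if a joint passes its speed limit or range.

## Working session

There is one attempt and no reset: what is moved stays moved. The work goes in short steps, Python scripts to look and compute and a tool call to move; the robot and the scene stay as the last step left them, time stands still between calls to the robot, and variables do not carry over. Pictures are saved under pics/ and viewed, and the job is handed in when it is done.

Besides the shell and the picture viewer there is one more tool, called after ">>>" as name([rows], argument=value, ...), one row to a line, values as JSON. move_arm: Moves the arm, as the interface text tells. Its arguments: {"type":"object","properties":{"moves":{"type":"array","items":{"type":"array","items":{"type":"array","items":{"type":"number"}}}},"jaw":{"type":"number"}},"required":["moves"]}

```bash
mkdir -p pics; ls; cat > h.py <<'E'
import numpy as np, cv2
from scipy.spatial.transform import Rotation as R
from cell import ctrl,get_image,job,models
def rot(o): 
    o=np.array(o,float)
    return o if o.shape==(3,3) else R.from_euler('xyz',o).as_matrix()
E
python3 - <<'E'
from h import *
s=ctrl.read_state(); print(s)
for n in ("scene","top","wrist"):
    im=get_image(n); cv2.imwrite(f"pics/{n}0.png",im["color"]); print(n,{k:v for k,v in im.items() if k!="color"})
E
```

```text
pics
{'clock': 0.0, 'qpos': array([-1.31679103,  0.62936443,  0.03843388,  1.51842835, -0.02700708,
        0.99630547, -0.02000897]), 'qd': array([ 0.00064769,  0.00057435, -0.0010217 ,  0.00050899,  0.001703  ,
       -0.0008016 ,  0.00121421]), 'tau': array([-2.64163864e-04, -5.63391387e+01,  1.22548152e+00, -1.93461621e+01,
        1.07882550e-02,  1.03398485e-02, -1.63578676e-05]), 'eef_pos': array([204.10727517, 616.4235364 , 230.35779896]), 'tool_rot': array([3.14157472e+00, 1.98776127e-03, 1.25098335e+00]), 'force': array([ 0.00183022, -0.02050172,  0.81581869]), 'torque': array([-0.03618786,  0.00921356, -0.03328967]), 'width': 85.2577994513549}
scene {'fov_y': 54.15652434853308, 'cx': 315.04206301585947, 'cy': 201.2222528129509, 'origin': array([ 999.09162304, -382.12769943,  725.16614751]), 'orientation': array([0.67558472, 0.01715952, 0.80793429])}
top {'fov_y': 45.48899396440212, 'cx': 311.37735916905723, 'cy': 197.87019482238037, 'origin': array([505.43145344,   4.86560221, 962.56776861]), 'orientation': array([ 0.10751422, -0.01663334, -1.55426192])}
wrist {'fov_y': 69.37475451586636, 'cx': 319.26282417214577, 'cy': 198.72326889409578, 'hand_eye': array([[ 9.99999918e-01, -4.03054472e-04,  4.76569493e-05,
        -9.31816267e-01],
       [-3.73743282e-04, -9.60273301e-01, -2.79061012e-01,
        -6.98886997e+01],
       [ 1.58240485e-04,  2.79060971e-01, -9.60273372e-01,
        -1.43304504e+02],
       [ 0.00000000e+00,  0.00000000e+00,  0.00000000e+00,
         1.00000000e+00]])}
```

View pics/scene0.png

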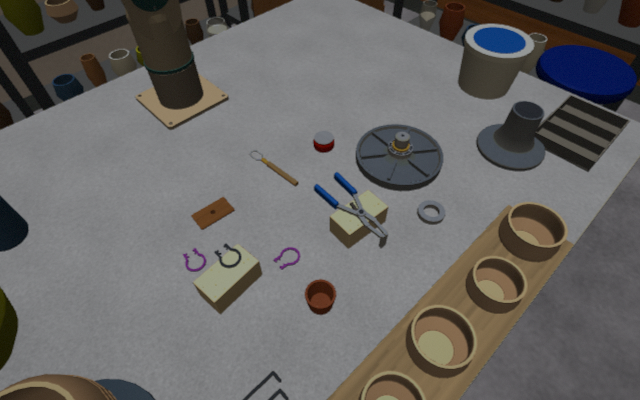

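View pics/top0.png

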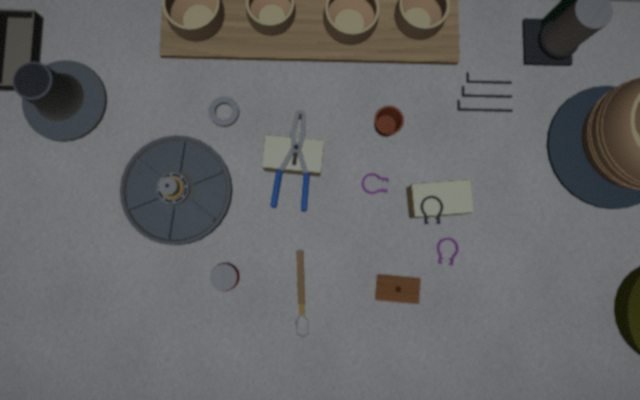

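View pics/wrist0.png

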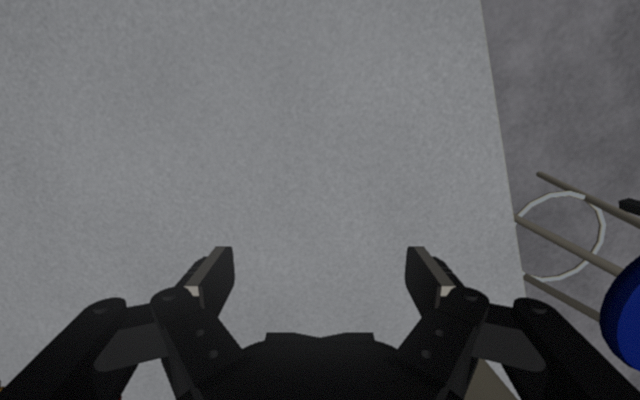

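The pictures show the dark ring at top (431,207) on its brick, with purple look-alikes at (375,183) and (447,248) on the table. The pliers are at (296,150) on the other brick with their handles towards the robot, and the wheel is at (175,188).

```bash
cat >> h.py <<'E'
from scipy.optimize import least_squares
def cam(name,im=None,s=None):
    if name=='wrist' and s is None: s=ctrl.read_state()
    if im is None: im=get_image(name)
    f=200/np.tan(np.radians(im["fov_y"])/2)
    if name=='wrist':
        T=np.eye(4);T[:3,:3]=rot(s['tool_rot']);T[:3,3]=s['eef_pos']
        M=T@im['hand_eye'];Rc,o=M[:3,:3],M[:3,3]
    else: Rc,o=rot(im['orientation']),np.array(im['origin'])
    return dict(f=f,cx=im['cx'],cy=im['cy'],R=Rc,o=o,img=im['color'],name=name)
def proj(c,P):
    p=(np.atleast_2d(P)-c['o'])@c['R']
    return np.c_[c['cx']+c['f']*p[:,0]/-p[:,2], c['cy']-c['f']*p[:,1]/-p[:,2]]
def ray(c,uv):
    d=np.array([(uv[0]-c['cx'])/c['f'],-(uv[1]-c['cy'])/c['f'],-1.])
    return c['R']@d
def atz(c,uv,z):
    d=ray(c,uv);return c['o']+d*(z-c['o'][2])/d[2]
def tri(obs):
    A=np.zeros((3,3));b=np.zeros(3);rs=[]
    for c,uv in obs:
        d=ray(c,uv);d/=np.linalg.norm(d);P=np.eye(3)-np.outer(d,d);A+=P;b+=P@c['o'];rs.append((P,c['o']))
    X=np.linalg.solve(A,b);return X,[np.linalg.norm(P@(X-o)) for P,o in rs]
E
python3 - <<'E'
from h import *
C={n:cam(n) for n in("scene","top")}
for t in "pliers pliers_grip tip_l tip_r ring notch_l notch_r ring_eye wheel groove stub_top rest ring_block".split():
    r={}
    for n in C:
        r[n]=models.place_of(n,t)
        print(t,n,[(np.round(d['uv'],1).tolist(),round(d['score'],2)) for d in r[n][:3]])
    if r['scene'] and r['top']:
        X,e=tri([(C[n],r[n][0]['uv']) for n in C]);print('   ',X.round(1),np.round(e,1))
E
```

```text
pliers scene [([359.6, 213.5], 0.78), ([277.3, 172.7], 0.45)]
pliers top [([299.1, 150.3], 0.97)]
    [695.9  18.5  62.8] [2.6 2.6]
pliers_grip scene [([339.0, 190.0], 0.72), ([230.2, 262.0], 0.28)]
pliers_grip top [([289.8, 182.3], 0.9), ([293.5, 160.0], 0.41)]
    [629.   31.2  73.7] [2. 2.]
tip_l scene [([380.3, 246.9], 0.68), ([379.9, 244.0], 0.65)]
tip_l top [([300.1, 119.9], 0.85), ([300.0, 119.1], 0.84)]
    [766.4  15.8  15.1] [0.7 0.7]
tip_r scene [([380.3, 246.9], 0.68), ([379.9, 244.0], 0.65)]
tip_r top [([300.1, 119.9], 0.85), ([300.0, 119.1], 0.84)]
    [766.4  15.8  15.1] [0.7 0.7]
ring scene [([233.0, 262.0], 0.57), ([194.4, 263.4], 0.52), ([287.6, 255.2], 0.51)]
ring top [([447.0, 249.4], 0.77), ([433.0, 207.9], 0.75), ([371.7, 183.7], 0.58)]
    [ 535.  -254.2   -4.5] [39.3 39.3]
notch_l scene [([277.5, 171.2], 0.64), ([193.6, 252.4], 0.62), ([220.9, 250.7], 0.57)]
notch_l top [([453.5, 261.8], 0.66), ([434.8, 217.1], 0.65), ([386.7, 181.5], 0.64)]
    [ 549.6 -163.6  242.1] [80.5 80.5]
notch_r scene [([277.5, 171.2], 0.64), ([193.6, 252.4], 0.62), ([220.9, 250.7], 0
[... 285 characters left out ...]
, 182.4], 0.57)]
    [ 628.6 -192.6   75.6] [60.1 60.1]
wheel scene [([397.2, 156.5], 0.93)]
wheel top [([177.0, 190.3], 0.63)]
    [618.  259.3   9.1] [1.4 1.4]
groove scene [([401.5, 146.2], 0.89), ([338.4, 192.1], 0.32)]
groove top [([169.8, 183.5], 0.58)]
    [624.8 261.5  48.8] [3.3 3.3]
stub_top scene [([400.9, 134.7], 0.75), ([381.6, 244.9], 0.65)]
stub_top top [([168.0, 185.5], 0.65), ([289.3, 182.8], 0.62), ([299.1, 117.3], 0.23)]
    [617.7 256.   84.8] [1.2 1.2]
rest scene [([359.1, 226.2], 0.66)]
rest top [([293.9, 160.3], 0.63)]
    [689.   30.2  -2.6] [3.4 3.4]
ring_block scene [([228.9, 284.1], 0.74)]
ring_block top [([437.0, 200.4], 0.72)]
    [ 607.8 -264.7    6.2] [1.1 1.1]
```

```bash
cat >> h.py <<'E'
def rel(pos,rpy,s=None):
    s=s or ctrl.read_state();R0=rot(s['tool_rot']);R1=rot(rpy)
    print('rel shift mm',(R0.T@(np.array(pos)-s['eef_pos'])).round(1),'rotvec',R.from_matrix(R0.T@R1).as_rotvec().round(4))
def show(c,u,v,hw,hh,k,fn,pts=()):
    u,v=int(u),int(v);x0,y0=max(u-hw,0),max(v-hh,0)
    p=c['img'][y0:v+hh,x0:u+hw].copy();p=cv2.resize(p,None,fx=k,fy=k,interpolation=cv2.INTER_CUBIC)
    for q in pts: cv2.circle(p,(int((q[0]-x0+.5)*k),int((q[1]-y0+.5)*k)),3,(0,255,0),1)
    cv2.imwrite(fn,p)
E
python3 - <<'E'
from h import *
rel([640,30,200],[np.pi,0,-1.68])
c=cam('top');show(c,420,215,80,60,5,'pics/ringtop.png')
E
```

```text
rel shift mm [-420.3  598.2   31.3] rotvec [0.    0.    2.931]
```

View pics/ringtop.png

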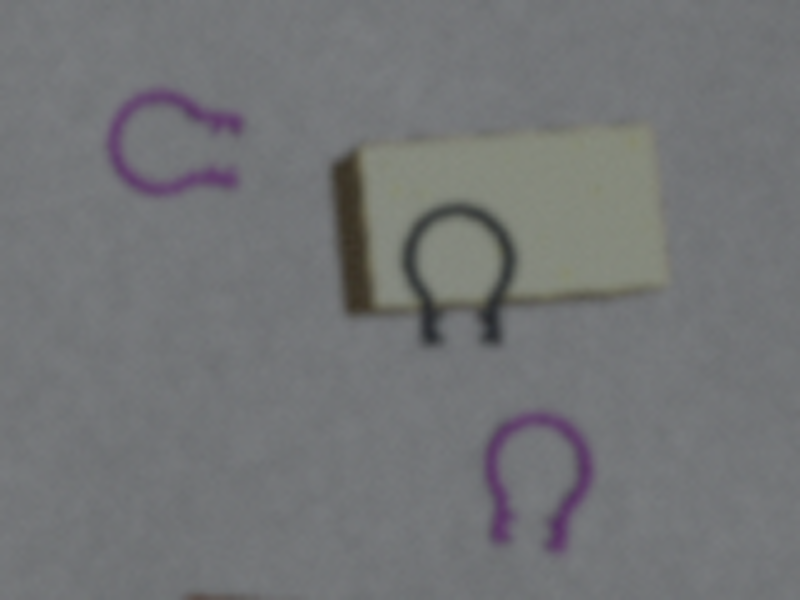

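There are three ring-like candidates: the dark one at top (432,207) on the brick's robot-side edge with its lugs overhanging, and purple ones at (372,183) and (447,248) on the table. The dark one fits the description. Next I move the wrist camera over the pliers.

>>> move_arm([
  [[-0.42,0.598,0.031,0,0,2.93],[-0.42,0.598,0.031,0,0,2.93],[-0.42,0.598,0.031,0,0,2.93],[-0.42,0.598,0.031,0,0,2.93],[-0.42,0.598,0.031,0,0,2.93],[-0.42,0.598,0.031,0,0,2.93],[-0.42,0.598,0.031,0,0,2.93],[-0.42,0.598,0.031,0,0,2.93],[-0.42,0.598,0.031,0,0,2.93],[-0.42,0.598,0.031,0,0,2.93],[-0.42,0.598,0.031,0,0,2.93],[-0.42,0.598,0.031,0,0,2.93],[-0.42,0.598,0.031,0,0,2.93],[-0.42,0.598,0.031,0,0,2.93],[-0.42,0.598,0.031,0,0,2.93],[-0.42,0.598,0.031,0,0,2.93],[-0.42,0.598,0.031,0,0,2.93],[-0.42,0.598,0.031,0,0,2.93]],
], jaw=1)

```text
clock: 3.85
eef_pos: [640.0, 30.5, 200.3]
tool_rot: [3.142, 0.0, -1.677]
force: [0.0, 1.0, 0.0]
width: 85.7
```

```bash
python3 - <<'E'
from h import *
s=ctrl.read_state();print(s['qpos'].round(2))
c=cam('wrist',s=s)
cv2.imwrite('pics/w1.png',c['img'])
for t in "pliers pliers_grip tip_l".split():
    print(t,[(np.round(d['uv'],1).tolist(),round(d['score'],2)) for d in models.place_of('wrist',t)[:3]])
for n,P in dict(pivot57=[696,18.5,57],tip=[766,15.8,22]).items(): print(n,proj(c,P))
import pickle;pickle.dump((c,s),open('w1.pkl','wb'))
E
```

```text
[-0.53  0.78  0.81  1.59 -0.63  1.05 -1.22]
pliers [([318.2, 127.7], 0.78), ([105.3, 226.6], 0.41)]
pliers_grip []
tip_l [([323.5, 54.8], 0.63), ([311.2, 55.5], 0.58), ([570.0, 232.8], 0.34)]
pivot57 [[324.32107722 130.60316191]]
tip [[319.44568475  58.30376709]]
```

View pics/w1.png

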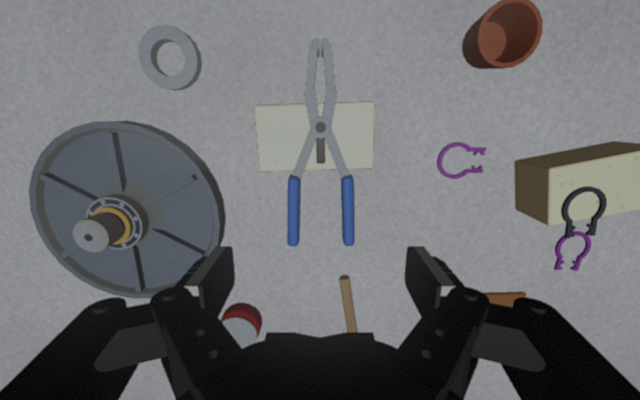

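The wrist view shows the pivot at (320,127), the jaw ends at (318,45), the sleeves at (294,212) and (347,212), and the dark ring far right at (583,205). I measure from this view, then from a lower one.

```bash
cat > m.py <<'E'
from h import *
def sleeves(c):
    hsv=cv2.cvtColor(c['img'],cv2.COLOR_BGR2HSV)
    m=((hsv[...,0]>100)&(hsv[...,0]<125)&(hsv[...,1]>120)).astype(np.uint8)
    n,l,st,ce=cv2.connectedComponentsWithStats(m)
    k=[i for i in range(1,n) if st[i,4]>150]
    out=[]
    for i in k:
        r,cc=np.where(l==i); out.append((st[i].tolist(),ce[i]))
    return out,l
if __name__=='__main__':
    import pickle,sys
    c,s=pickle.load(open(sys.argv[1],'rb'))
    o,l=sleeves(c)
    for st,ce in o: print(st,ce.round(1),atz(c,ce,67).round(1))
E
python3 m.py w1.pkl
python3 - <<'E'
from h import *
import pickle
c,s=pickle.load(open('w1.pkl','rb'))
show(c,320,130,90,110,4,'pics/w1z.png')
for n,uv,z in (('pivot',(320,127.5),70),('jawend',(318.5,42),60)): print(n,atz(c,uv,z).round(1))
E
```

```text
[342, 177, 12, 68, 681] [347.7 210.4] [616.    3.1  67. ]
[288, 178, 11, 68, 659] [293.2 210.9] [621.3  57.7  67. ]
pivot [699.8  22.3  70. ]
jawend [772.6  16.   60. ]
```

View pics/w1z.png

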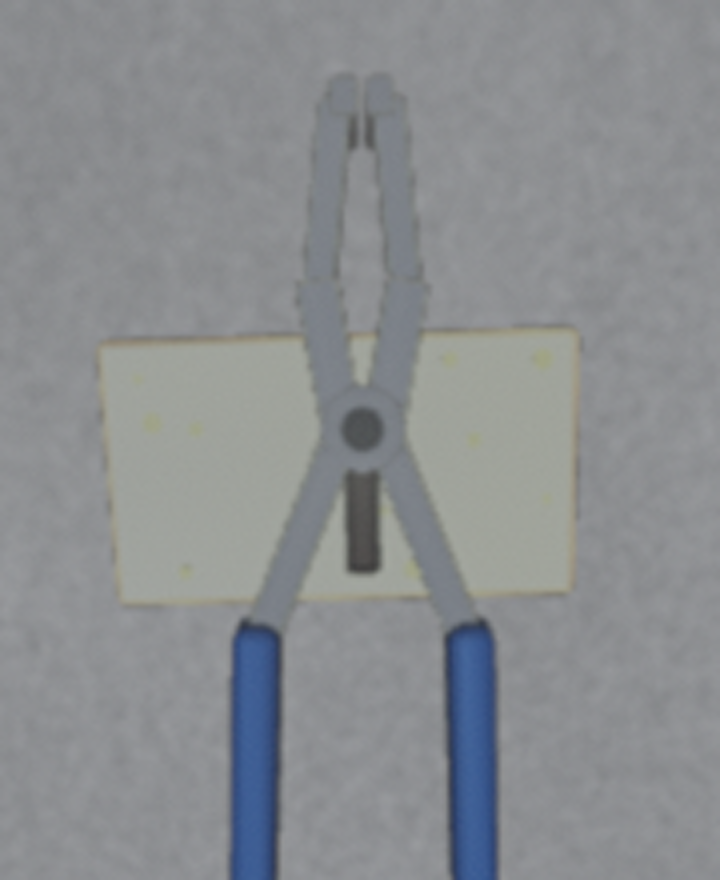

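>>> move_arm([
  [[0,0.03,0.06,0,0,0],[0,0.03,0.06,0,0,0],[0,0.03,0.06,0,0,0]],
])

```text
clock: 4.42
eef_pos: [610.7, 33.5, 140.6]
tool_rot: [-3.141, -0.0, -1.679]
force: [0.8, 1.1, -0.1]
width: 85.2
```

```bash
python3 - <<'E'
from h import *
import pickle
from m import sleeves
s=ctrl.read_state();c=cam('wrist',s=s)
pickle.dump((c,s),open('w2.pkl','wb'));cv2.imwrite('pics/w2.png',c['img'])
for st,ce in sleeves(c)[0]: print(st,ce.round(1))
for t in "pliers pliers_grip tip_l".split():
    print(t,[(np.round(d['uv'],1).tolist(),round(d['score'],2)) for d in models.place_of('wrist',t)[:3]])
E
```

```text
[349, 154, 15, 90, 1203] [355.7 198.3]
[279, 156, 14, 89, 1166] [285.2 199.3]
pliers [([318.1, 89.1], 0.75)]
pliers_grip [([133.7, 10.3], 0.42)]
tip_l []
```

View pics/w2.png

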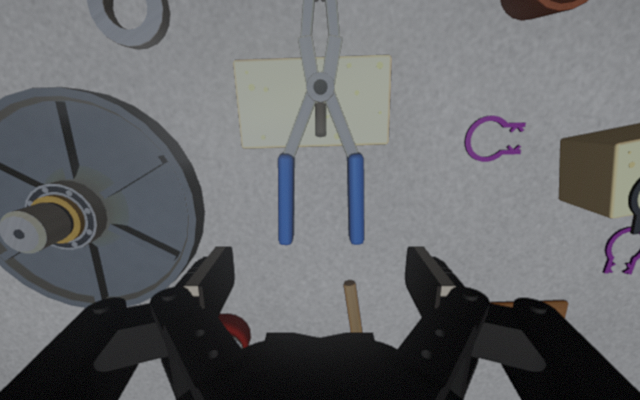

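```bash
python3 - <<'E'
from h import *
import pickle
from m import sleeves
c1,_=pickle.load(open('w1.pkl','rb'));c2,_=pickle.load(open('w2.pkl','rb'))
show(c2,320,130,90,120,4,'pics/w2z.png')
def f(a,b,n): print(n,*[v.round(1) if hasattr(v,'round') else np.round(v,2) for v in tri([(c1,a),(c2,b)])])
f((320,127.2),(320,87),'pivot')
a,la=sleeves(c1);b,lb=sleeves(c2)
f(a[0][1],b[0][1],'slv r');f(a[1][1],b[1][1],'slv l')
for i in(0,1):
    sa,sb=a[i][0],b[i][0]
    f((sa[0]+sa[2]/2-.5,sa[1]),(sb[0]+sb[2]/2-.5,sb[1]),'front')
    f((a[i][1][0],sa[1]+sa[3]),(b[i][1][0],sb[1]+sb[3]),'rear')
E
```

```text
pivot [700.1  22.2  69.4] [0.08 0.08]
slv r [617.9   3.5  72.3] [0.11 0.11]
slv l [622.8  57.1  71.7] [0.03 0.03]
front [651.6   1.   73. ] [0.01 0.01]
rear [579.5   6.2  70.5] [0.25 0.25]
front [654.7  53.4  65.9] [0.28 0.28]
rear [590.6  60.3  83.8] [0.12 0.12]
```

View pics/w2z.png

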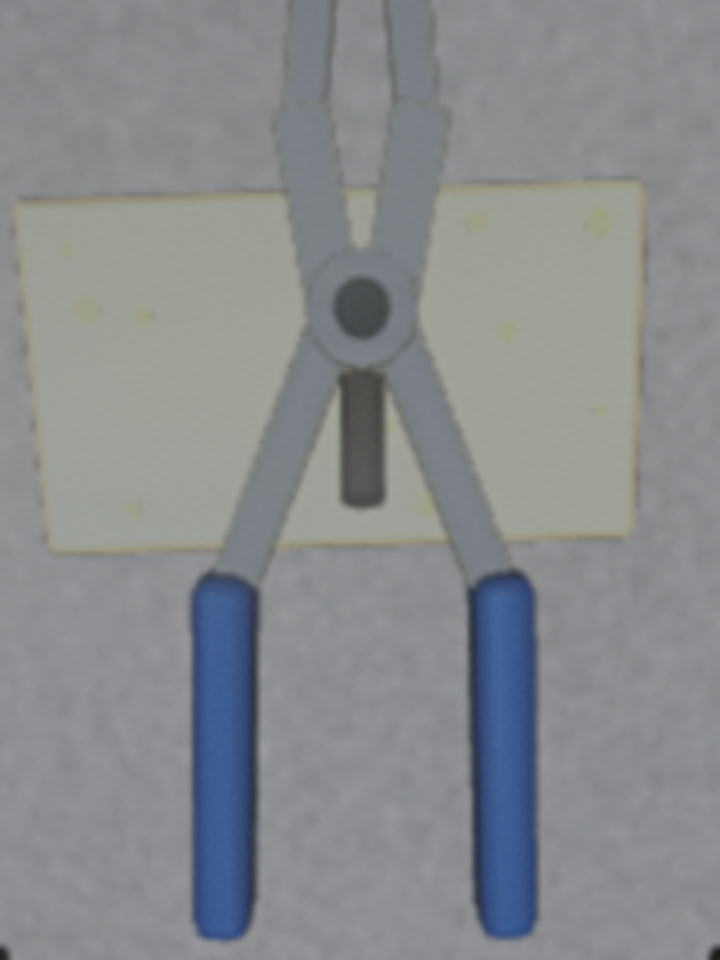

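```bash
python3 - <<'E'
from h import *
import pickle
c1,_=pickle.load(open('w1.pkl','rb'))
t=cam('top')
print('ring top',atz(t,(431.8,206.6),60).round(1),'lugmid',atz(t,(340+461/5,155+335/5),60).round(1))
show(c1,585,200,55,50,7,'pics/w1r.png')
show(c1,110,225,60,60,6,'pics/w1s.png')
E
```

```text
ring top [ 590.6 -238.5   60. ] lugmid [ 561.2 -239.    60. ]
```

View pics/w1r.png

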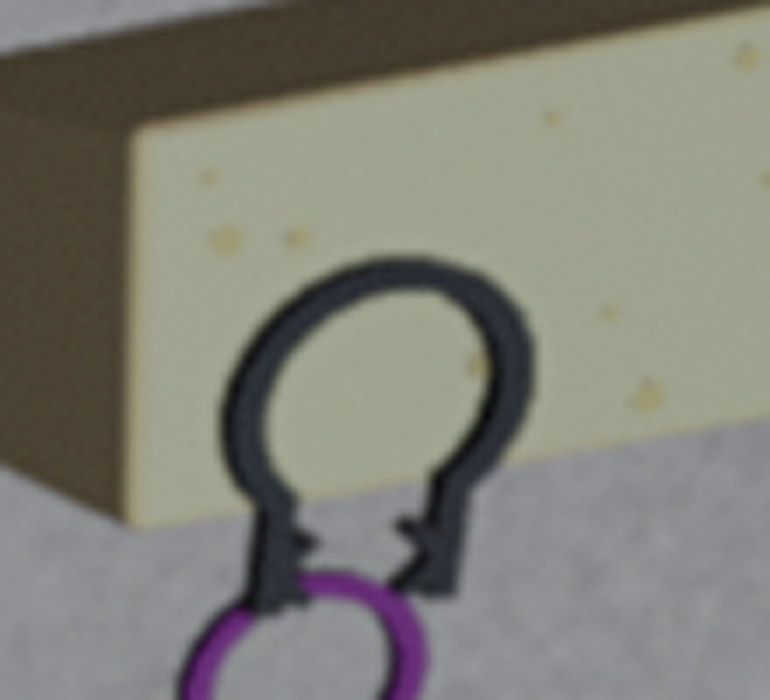

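View pics/w1s.png

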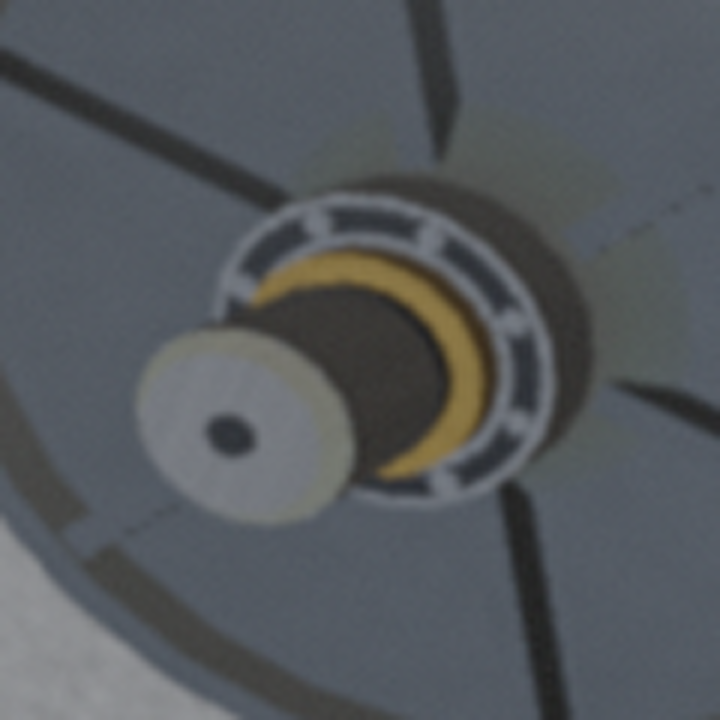

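```bash
cat >> h.py <<'E'
def tgt(grip,psi,th,go=19.):
    f=np.array([np.cos(psi),np.sin(psi),0]);up=np.array([0,0,1.])
    x=np.cross(f,up) ; z=f*np.sin(th)-up*np.cos(th); y=np.cross(z,x)
    return np.array(grip)+go*z, np.c_[x,y,z]
E
python3 - <<'E'
from h import *
p,M=tgt([422.6,-241,158],0.02,0.38);print(p,M.round(3));rel(p,M)
E
```

```text
[ 429.64607947 -240.85905962  140.35537192] [[ 0.02  -0.928  0.371]
 [-1.    -0.019  0.007]
 [ 0.    -0.371 -0.929]]
rel shift mm [292.2 151.1   0.6] rotvec [ 0.3771 -0.0243 -0.1264]
```

>>> move_arm([
  [[0.292,0.151,0,0.377,-0.024,-0.126],[0.292,0.151,0,0.377,-0.024,-0.126],[0.292,0.151,0,0.377,-0.024,-0.126],[0.292,0.151,0,0.377,-0.024,-0.126],[0.292,0.151,0,0.377,-0.024,-0.126],[0.292,0.151,0,0.377,-0.024,-0.126],[0.292,0.151,0,0.377,-0.024,-0.126],[0.292,0.151,0,0.377,-0.024,-0.126],[0.292,0.151,0,0.377,-0.024,-0.126]],
])

```text
clock: 5.8
eef_pos: [433.2, -246.1, 154.4]
tool_rot: [-2.781, 0.013, -1.545]
force: [0.7, 0.0, 0.3]
width: 85.5
```

```bash
python3 - <<'E'
from h import *
import pickle
s=ctrl.read_state();print(s['clock'],s['qpos'].round(2),s['eef_pos'],s['tool_rot']);c=cam('wrist',s=s)
pickle.dump((c,s),open('w3.pkl','wb'));cv2.imwrite('pics/w3.png',c['img'])
E
```

```text
5.8 [ 0.64  0.47 -0.03  2.28 -1.1   0.23  0.12] [ 433.22565226 -246.09518711  154.44678251] [-2.78065104  0.01270131 -1.54511648]
```

View pics/w3.png

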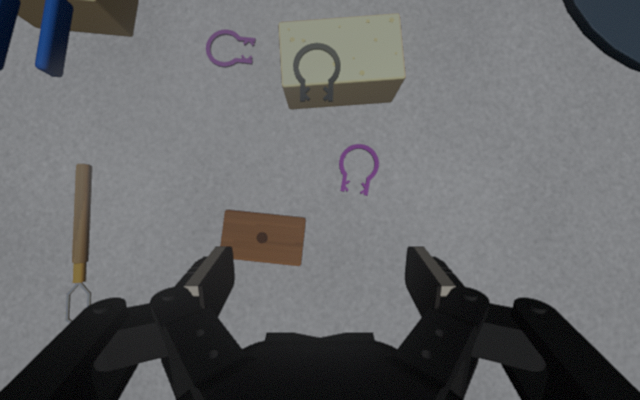

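Tilting the tool is not reachable here (q4 and q5 are at their limits), so I will use an upright tool. The ring shows at (317,75) in this view. Next is an upright, closer view.

```bash
python3 - <<'E'
from h import *
p,M=tgt([490,-241,210],0.02,0);rel(p,M)
E
```

```text
rel shift mm [ -3.4 -65.9 -14.2] rotvec [-0.3608  0.0138  0.0047]
```

>>> move_arm([
  [[-0.003,-0.066,-0.014,-0.361,0.014,0.005],[-0.003,-0.066,-0.014,-0.361,0.014,0.005],[-0.003,-0.066,-0.014,-0.361,0.014,0.005],[-0.003,-0.066,-0.014,-0.361,0.014,0.005],[-0.003,-0.066,-0.014,-0.361,0.014,0.005]],
])

```text
clock: 6.48
eef_pos: [489.5, -240.3, 189.6]
tool_rot: [3.14, 0.001, -1.549]
force: [-0.8, 0.3, 0.0]
width: 85.4
```

```bash
python3 - <<'E'
from h import *
import pickle
s=ctrl.read_state();print(s['clock'],s['qpos'].round(2),s['eef_pos'],s['tool_rot']);c=cam('wrist',s=s)
pickle.dump((c,s),open('w4.pkl','wb'));cv2.imwrite('pics/w4.png',c['img'])
for t in ("ring","notch_l","ring_eye"): print(t,[(np.round(d['uv'],1).tolist(),round(d['score'],2)) for d in models.place_of('wrist',t)])
c3,_=pickle.load(open('w3.pkl','rb'));show(c3,317,75,50,50,8,'pics/w3r.png')
E
```

```text
6.475 [ 0.01  0.6   0.61  1.87 -0.46  0.82 -0.69] [ 489.51483797 -240.32611042  189.6013931 ] [ 3.13973525e+00  9.29714537e-04 -1.54914147e+00]
ring [([216.3, 30.9], 0.92), ([355.8, 155.4], 0.72)]
notch_l [([327.8, 109.4], 0.92), ([309.6, 108.1], 0.83), ([243.9, 40.5], 0.7), ([246.0, 26.5], 0.66), ([359.5, 180.1], 0.61)]
ring_eye [([320.6, 81.9], 0.84), ([357.9, 158.8], 0.57)]
```

View pics/w4.png

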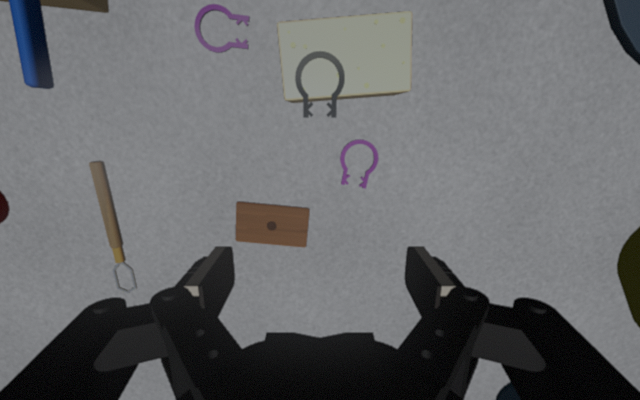

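View pics/w3r.png

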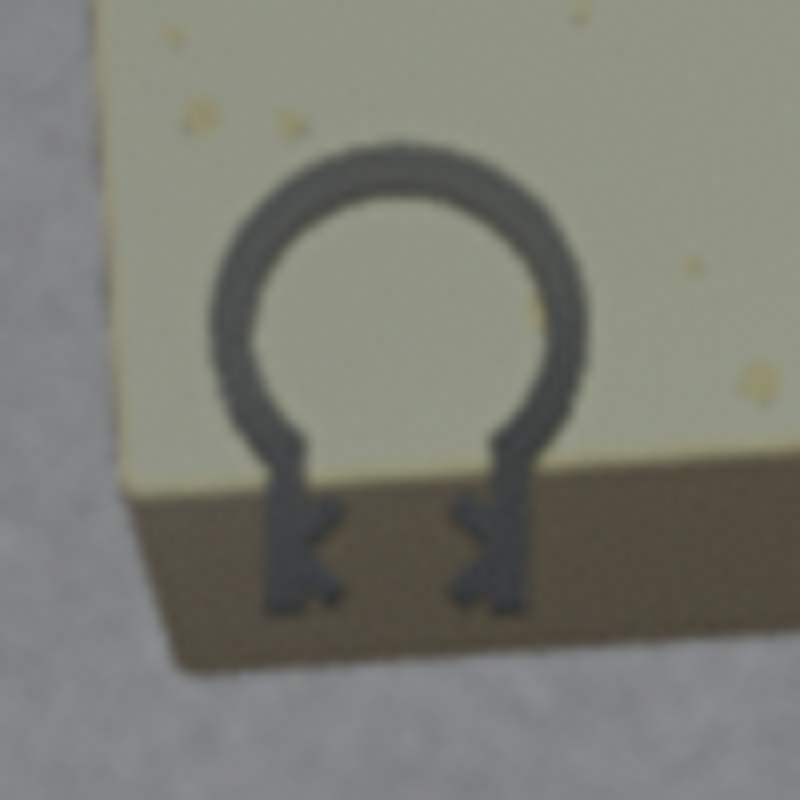

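```bash
python3 - <<'E'
from h import *
import pickle
c,_=pickle.load(open('w4.pkl','rb'));show(c,320,85,50,45,8,'pics/w4r.png')
E
```

```text
(no output)
```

View pics/w4r.png

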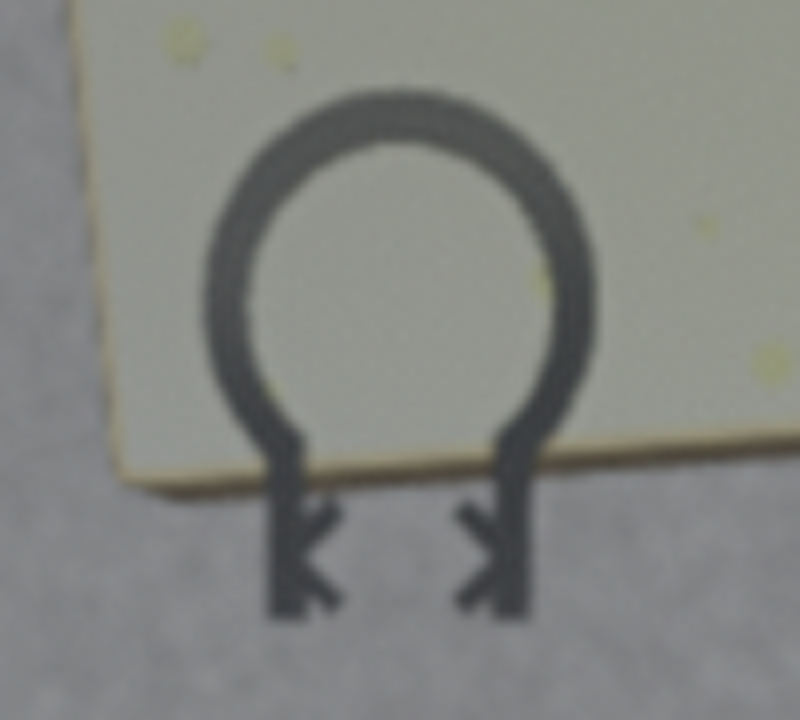

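```bash
python3 - <<'E'
from h import *
import pickle
c3,_=pickle.load(open('w3.pkl','rb'));c4,_=pickle.load(open('w4.pkl','rb'))
A=lambda p:(p[0]/8-.5+267,p[1]/8-.5+25)
B=lambda p:(p[0]/8-.5+270,p[1]/8-.5+40)
for n,a,b in (('cornL',(265,612),(268,617)),('cornR',(527,612),(528,617)),('top',(397,145),(400,90)),('nL',(316,545),(302,556)),('nR',(487,545),(493,556)),('L',(211,325),(204,305)),('Rr',(588,325),(597,305))):
    X,e=tri([(c3,A(a)),(c4,B(b))]);print(n,X.round(1),np.round(e,2),'w3@60',atz(c3,A(a),60).round(1),'w4@60',atz(c4,B(b),60).round(1))
print('nn',[atz(c4,uv,60).round(1) for uv in ((327.8,109.4),(309.6,108.1),(320.6,81.9))])
E
```

```text
cornL [ 558.8 -225.    58. ] [0.09 0.09] w3@60 [ 557.9 -225.1   60. ] w4@60 [ 558.8 -225.2   60. ]
cornR [ 559.5 -254.8   57.9] [0.01 0.01] w3@60 [ 558.5 -254.7   60. ] w4@60 [ 559.5 -254.7   60. ]
top [ 613.2 -238.8   60.7] [0.2 0.2] w3@60 [ 613.7 -238.5   60. ] w4@60 [ 613.4 -239.    60. ]
nL [ 565.6 -229.8   60.6] [0.84 0.84] w3@60 [ 565.9 -230.6   60. ] w4@60 [ 565.5 -229.    60. ]
nR [ 566.  -250.2   60.7] [0.23 0.23] w3@60 [ 566.3 -250.    60. ] w4@60 [ 566.  -250.5   60. ]
L [ 591.5 -217.9   60.3] [0.06 0.06] w3@60 [ 591.7 -217.8   60. ] w4@60 [ 591.6 -218.    60. ]
Rr [ 592.5 -261.    60. ] [0.04 0.04] w3@60 [ 592.5 -260.9   60. ] w4@60 [ 592.5 -261.    60. ]
nn [array([ 565.6, -247.5,   60. ]), array([ 566.3, -231.1,   60. ]), array([ 588.6, -240.5,   60. ])]
```

```bash
python3 - <<'E'
from h import *
p,M=tgt([518,258,219],0.02,0);rel(p,M)
E
```

```text
rel shift mm [-500.9  -37.8   -9.2] rotvec [ 0.0016  0.0015 -0.0061]
```

>>> move_arm([
  [[-0.501,-0.038,-0.01,0.0016,0.0015,-0.006],[-0.501,-0.038,-0.01,0.0016,0.0015,-0.006],[-0.501,-0.038,-0.01,0.0016,0.0015,-0.006],[-0.501,-0.038,-0.01,0.0016,0.0015,-0.006],[-0.501,-0.038,-0.01,0.0016,0.0015,-0.006],[-0.501,-0.038,-0.01,0.0016,0.0015,-0.006],[-0.501,-0.038,-0.01,0.0016,0.0015,-0.006],[-0.501,-0.038,-0.01,0.0016,0.0015,-0.006],[-0.501,-0.038,-0.01,0.0016,0.0015,-0.006],[-0.501,-0.038,-0.01,0.0016,0.0015,-0.006],[-0.501,-0.038,-0.01,0.0016,0.0015,-0.006]],
])

```text
clock: 8.05
eef_pos: [518.7, 256.0, 200.5]
tool_rot: [-3.142, -0.002, -1.552]
force: [-0.1, 0.6, 0.4]
width: 84.9
```

```bash
python3 - <<'E'
from h import *
import pickle
s=ctrl.read_state();print(s['clock'],s['qpos'].round(2),s['eef_pos'],s['tool_rot']);c=cam('wrist',s=s)
pickle.dump((c,s),open('w5.pkl','wb'))
uv=proj(c,[618,258,65])[0];print(uv)
for t in ("stub_top","groove"): print(t,[(np.round(d['uv'],1).tolist(),round(d['score'],2)) for d in models.place_of('wrist',t)])
show(c,*uv,75,65,5,'pics/w5s.png')
c2,_=pickle.load(open('w2.pkl','rb'));show(c2,55,220,55,60,6,'pics/w2s.png')
E
```

```text
8.05 [-0.92  0.65  0.67  1.77 -0.5   0.9  -1.58] [518.72430581 256.03067735 200.48981127] [-3.14153908e+00 -1.78305733e-03 -1.55218097e+00]
[317.47406522  82.63227285]
stub_top [([315.0, 78.9], 0.84)]
groove [([314.1, 80.3], 0.97)]
```

View pics/w5s.png

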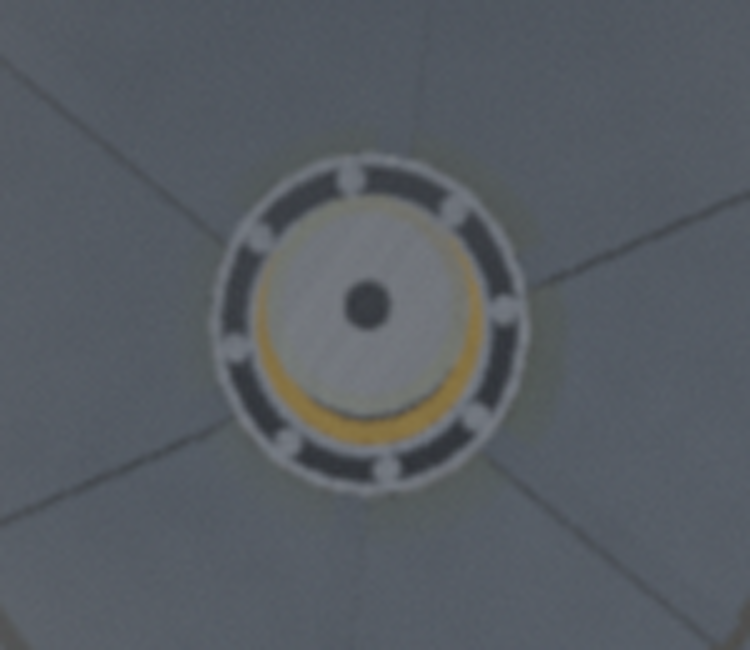

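View pics/w2s.png

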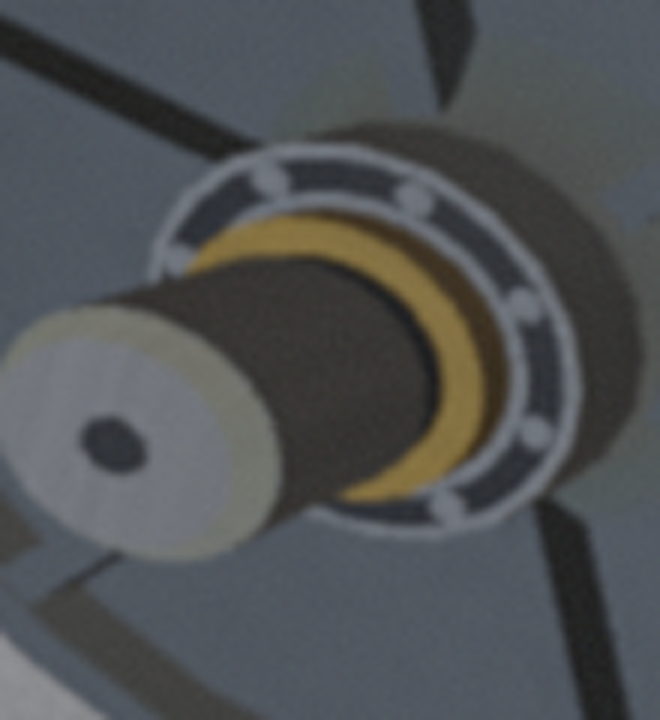

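```bash
python3 - <<'E'
from h import *
import pickle
c={i:pickle.load(open(f'w{i}.pkl','rb'))[0] for i in(1,2,5)}
print(tri([(c[1],(88.2,237)),(c[2],(18.5,233.5)),(c[5],(314.9,77.5))]))
print(atz(c[5],(314.9,77.5),80.5),atz(c[5],(315.1,81.1),44))
print(tri([(c[1],(88.2,237)),(c[5],(314.9,77.5))]))
# pliers grasp
for g in ([629.5,29.4,62],):
    p,M=tgt([629.5,29.4,120],-0.101,0);rel(p,M)
    print(p)
E
```

```text
(array([620.2966304 , 260.10205788,  80.8085872 ]), [np.float64(0.16669435741183716), np.float64(0.08571044206210991), np.float64(0.10239748098053308)])
[620.4169257  260.16593469  80.5       ] [621.49231223 260.42796374  44.        ]
(array([620.28626884, 260.10737085,  80.67577496]), [np.float64(0.1226895729783555), np.float64(0.12268957297818277)])
rel shift mm [ 229.8 -106.2   99.8] rotvec [-0.0003 -0.0013  0.121 ]
[629.5  29.4 101. ]
```

Measured: the wheel axis is at (620.4, 260.2) with the stub top at 80.8, which matches the given 80.5. The notch midpoint is at (565.7, -239.7) with the ring's top at 60 and its yaw at 0.02. The pliers' pivot is at (700, 22) with yaw -0.10. I go to the pliers now.

>>> move_arm([
  [[0.23,-0.106,0.08,0,-0.001,0.121],[0.23,-0.106,0.08,0,-0.001,0.121],[0.23,-0.106,0.08,0,-0.001,0.121],[0.23,-0.106,0.08,0,-0.001,0.121],[0.23,-0.106,0.1,0,-0.001,0.121],[0.23,-0.106,0.1,0,-0.001,0.121],[0.23,-0.106,0.1,0,-0.001,0.121],[0.23,-0.106,0.1,0,-0.001,0.121]],
], jaw=1)

```text
clock: 9.2
eef_pos: [630.0, 32.9, 101.7]
tool_rot: [-3.14, 0.001, -1.667]
force: [0.7, 0.5, 1.0]
width: 85.4
```

```bash
python3 - <<'E'
from h import *
import pickle
from m import sleeves
s=ctrl.read_state();c=cam('wrist',s=s);print(s['clock'],s['eef_pos'],s['tool_rot'])
pickle.dump((c,s),open('w6.pkl','wb'));cv2.imwrite('pics/w6.png',c['img'])
for st,ce in sleeves(c)[0]: print(st,ce.round(1))
p,M=tgt([629.5,29.4,62],-0.101,0,25);rel(p,M)
print(proj(c,[[629.5+.1008*27,29.4+.995*27,72],[629.5-.1008*27,29.4-.995*27,72],[700.1,22.2,69.4]]))
E
```

```text
9.2 [629.95238091  32.93344715 101.69495618] [-3.14000939e+00  7.22746530e-04 -1.66667988e+00]
[356, 193, 18, 101, 1630] [364.1 243. ]
[274, 194, 17, 100, 1590] [281.6 242.4]
rel shift mm [ 3.5  0.3 64.7] rotvec [-0.0017  0.0006  0.0052]
[[281.05756172 230.29161457]
 [365.02070037 230.72487247]
 [324.17221053 115.71941909]]
```

View pics/w6.png

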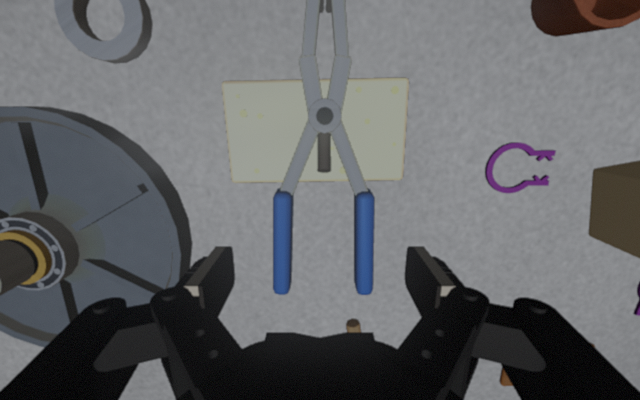

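>>> move_arm([
  [[0.0033,0,0.02,0,0,0.003],[0.0033,0,0.045,0,0,0.003],[0.0033,0,0.055,0,0,0.003],[0.0033,0,0.0645,0,0,0.003],[0.0033,0,0.0645,0,0,0.003]],
])

```text
clock: 9.88
eef_pos: [629.1, 27.8, 35.6]
tool_rot: [3.141, -0.001, -1.672]
force: [0.3, 0.3, 0.6]
width: 85.4
```

```bash
python3 - <<'E'
from h import *
s=ctrl.read_state();print(s['clock'],s['eef_pos'],s['tool_rot'],s['force'])
p,M=tgt([629.5,29.4,62],-0.101,0,25);rel(p,M)
E
```

```text
9.875 [629.06331897  27.76092074  35.5767717 ] [ 3.14108091e+00 -6.59123752e-04 -1.67190843e+00] [0.30028194 0.29874756 0.62827647]
rel shift mm [-1.7 -0.3 -1.4] rotvec [ 0.0005 -0.0007 -0.0001]
```

>>> move_arm([
  [[-0.0017,0,-0.0014,0,0,0],[-0.0017,0,-0.0014,0,0,0],[-0.0017,0,-0.0014,0,0,0]],
])

```text
clock: 10.25
eef_pos: [629.8, 29.6, 38.0]
tool_rot: [-3.14, -0.0, -1.672]
force: [0.1, 0.4, -0.3]
width: 85.3
```

>>> move_arm([
  [[0,0,0,0,0,0],[0,0,0,0,0,0],[0,0,0,0,0,0],[0,0,0,0,0,0]],
], jaw=0.745)

```text
clock: 10.75
eef_pos: [629.6, 29.6, 37.7]
tool_rot: [-3.141, -0.0, -1.672]
force: [-0.9, 0.2, 3.1]
width: 64.0
```

```bash
python3 - <<'E'
from h import *
import pickle
s=ctrl.read_state();c=cam('wrist',s=s);print(s['clock'],s['eef_pos'],s['tool_rot'],s['force'],s['width'])
pickle.dump((c,s),open('w7.pkl','wb'));cv2.imwrite('pics/w7.png',c['img'])
E
```

```text
10.75 [629.58922987  29.55081659  37.74116057] [-3.14109677e+00 -2.48631401e-04 -1.67189441e+00] [-0.85349944  0.17912977  3.08846551] 64.03376341613658
```

View pics/w7.png

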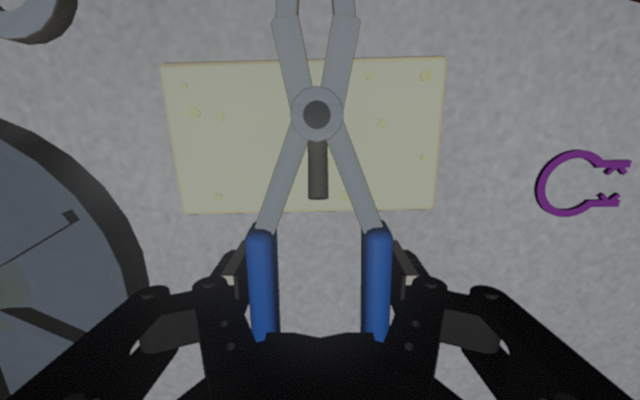

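>>> move_arm([
  [[0,0,-0.008,0,0,0],[0,0,-0.02,0,0,0],[0,0,-0.04,0,0,0],[0,0,-0.06,0,0,0],[0,0,-0.06,0,0,0],[0,0,-0.06,0,0,0]],
])

```text
clock: 11.55
eef_pos: [629.3, 29.8, 97.5]
tool_rot: [-3.141, -0.0, -1.672]
force: [0.2, 0.3, -1.5]
width: 63.8
```

```bash
python3 - <<'E'
from h import *
import pickle
s=ctrl.read_state();c=cam('wrist',s=s);print(s['clock'],s['eef_pos'],s['tool_rot'],s['force'],s['torque'],s['width'])
pickle.dump((c,s),open('w8.pkl','wb'));cv2.imwrite('pics/w8.png',c['img'])
c7,_=pickle.load(open('w7.pkl','rb'))
T=cam('top');S=cam('scene')
show(T,*proj(T,[700,22,117])[0],60,60,5,'pics/t8.png');show(S,*proj(S,[700,22,117])[0],60,60,5,'pics/s8.png')
cv2.imwrite('pics/ts8.png',np.hstack([cv2.resize(cv2.imread('pics/t8.png'),(400,400)),cv2.resize(cv2.imread('pics/s8.png'),(400,400))]))
E
```

```text
11.55 [629.28204629  29.81691576  97.54951831] [-3.14148876e+00 -7.89364574e-05 -1.67173376e+00] [ 0.21998008  0.29184605 -1.45666301] [-0.04980582  0.03010573 -0.0797173 ] 63.83159801047213
```

View pics/w8.png

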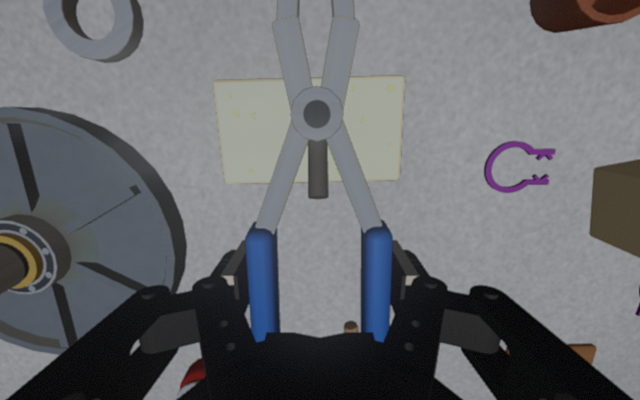

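View pics/ts8.png

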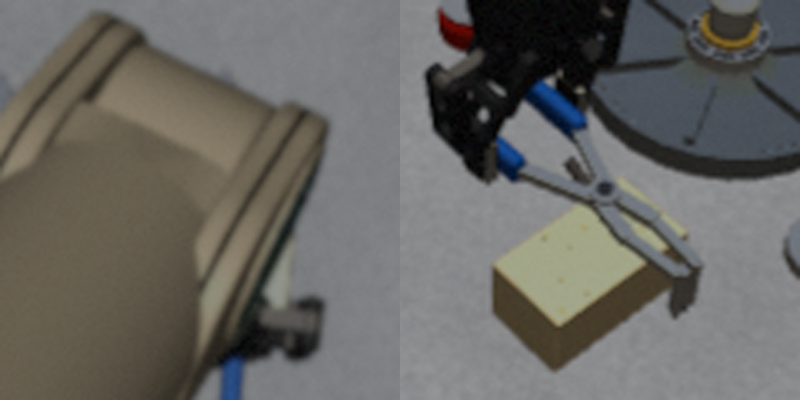

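```bash
python3 - <<'E'
from h import *
import pickle
for n,z in(('w7.pkl',69.4),('w8.pkl',129.2)):
    c,s=pickle.load(open(n,'rb'))
    X=atz(c,(317,114),z); M=rot(s['tool_rot']); print(n,X.round(1),'tool',(M.T@(X-s['eef_pos'])).round(2))
show(c,317,130,90,130,4,'pics/w8z.png')
E
```

```text
w7.pkl [700.6  22.1  69.4] tool [  0.25 -71.41 -31.62]
w8.pkl [700.3  22.4 129.2] tool [  0.25 -71.41 -31.64]
```

View pics/w8z.png

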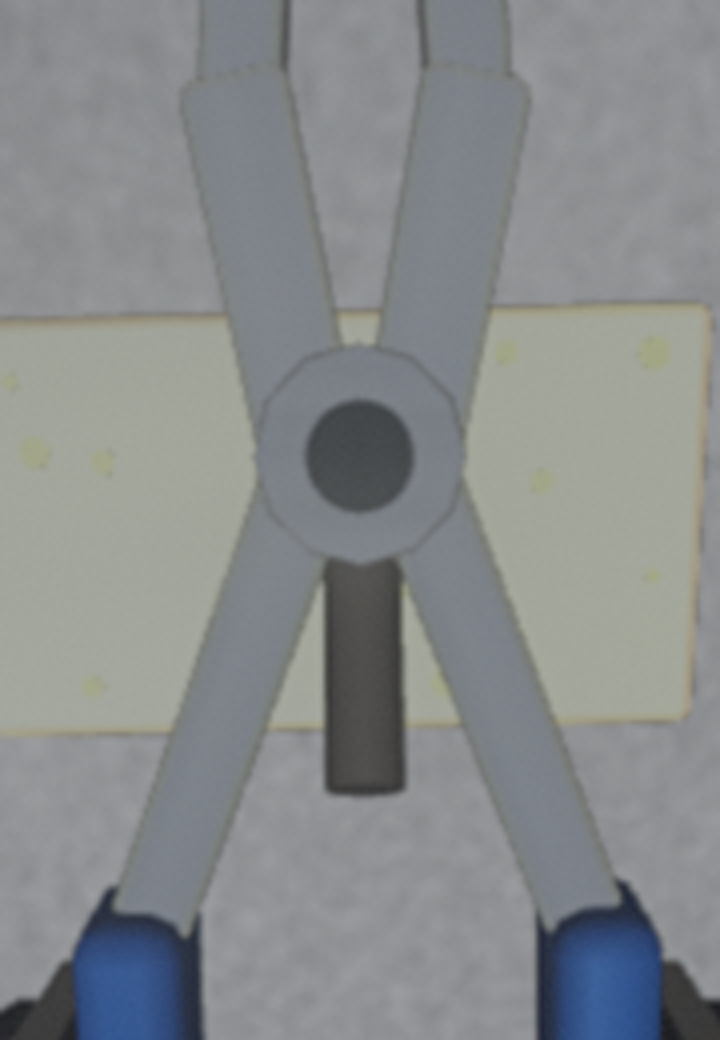

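```bash
python3 - <<'E'
from h import *
p,M=tgt([424.3,-241.3,114],0.006,0,0);rel(p,M)
E
```

```text
rel shift mm [290.2 176.3 -16.8] rotvec [ 0.0011 -0.0005 -0.107 ]
```

>>> move_arm([
  [[0,0,-0.03,0,0,0],[0.03,0.018,-0.03,0,0,-0.02],[0.07,0.043,-0.03,0,0,-0.05],[0.115,0.07,-0.03,0,0,-0.08],[0.16,0.097,-0.03,0,0,-0.107],[0.205,0.124,-0.03,0,0,-0.107],[0.25,0.152,-0.03,0,0,-0.107],[0.28,0.17,-0.025,0.001,0,-0.107],[0.29,0.176,-0.017,0.001,0,-0.107],[0.29,0.176,-0.017,0.001,0,-0.107],[0.29,0.176,-0.017,0.001,0,-0.107],[0.29,0.176,-0.017,0.001,0,-0.107]],
])

```text
clock: 13.2
eef_pos: [426.2, -240.0, 114.6]
tool_rot: [-3.14, -0.0, -1.562]
force: [-0.0, -0.3, -0.8]
width: 63.6
```

```bash
python3 - <<'E'
from h import *
import pickle
s=ctrl.read_state();c=cam('wrist',s=s);print(s['clock'],s['qpos'].round(2),s['eef_pos'],s['tool_rot'],s['force'],s['width'])
pickle.dump((c,s),open('w9.pkl','wb'))
S=cam('scene');T=cam('top')
show(S,*proj(S,[545,-240,80])[0],60,45,6,'pics/s9.png');show(T,*proj(T,[545,-240,80])[0],50,45,6,'pics/t9.png')
a=cv2.resize(c['img'],(480,300));cv2.imwrite('pics/w9.png',c['img'])
p,M=tgt([424.3,-241.3,114],0.006,0,0);rel(p,M)
E
```

```text
13.2 [ 0.14  0.64  0.47  2.08 -0.54  0.55 -0.56] [ 426.17586128 -240.02306111  114.55365928] [-3.13995116e+00 -1.71606122e-04 -1.56223877e+00] [-0.02092254 -0.2633013  -0.75573348] 63.578498420407556
rel shift mm [0.8 1.4 0.7] rotvec [-0.0016 -0.0005  0.0014]
```

View pics/s9.png

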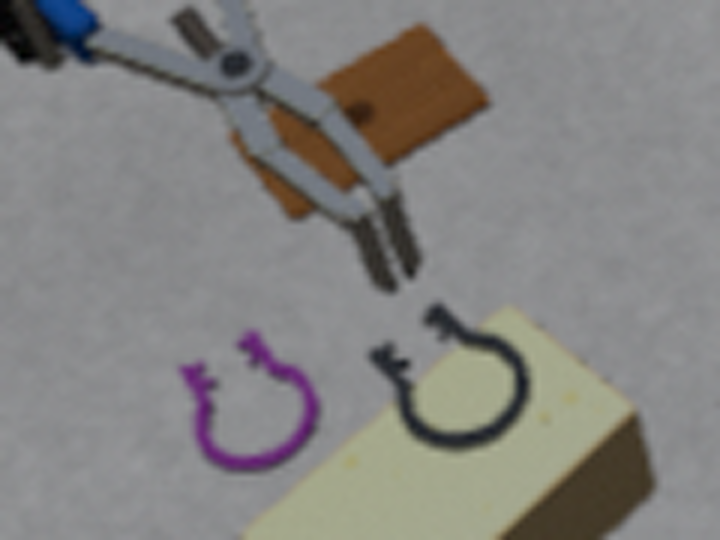

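View pics/t9.png

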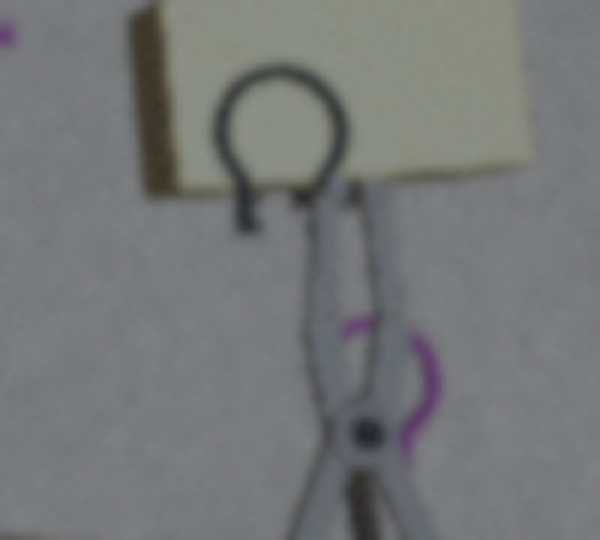

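View pics/w9.png

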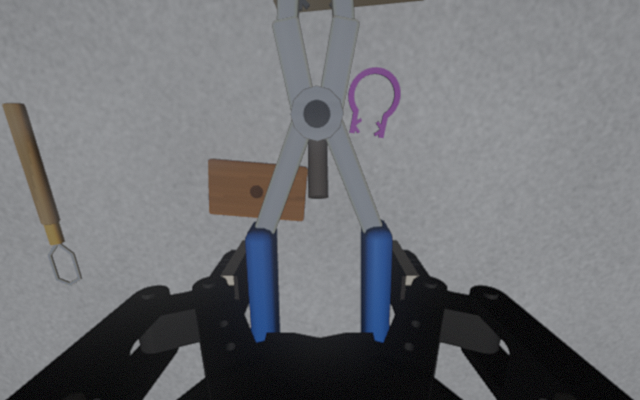

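```bash
cat >> h.py <<'E'
def pins(s,half,fw=141.4,left=0.70,dy=0.0136,dz=-15.8):
    psi=s['tool_rot'][2]+np.pi/2; f=np.array([np.cos(psi),np.sin(psi),0]);l=np.array([-f[1],f[0],0])
    q=psi+dy;lf=np.array([-np.sin(q),np.cos(q),0])
    m=s['eef_pos']+fw*f+left*l+[0,0,dz]
    return m,m+half*lf,m-half*lf
E
cat > ov.py <<'E'
from h import *
import sys
half=float(sys.argv[1]);tag=sys.argv[2]
s=ctrl.read_state();m,a,b=pins(s,half);print('t',s['clock'],'pin mid',m.round(1),'force',s['force'].round(1),'w',round(s['width'],1))
P=[a+[0,0,-3],b+[0,0,-3],a+[0,0,40],b+[0,0,40],[565.7,-232.2,60],[565.7,-247.2,60],[591.7,-239.3,60]]
for n in('scene','top'):
    c=cam(n);u=proj(c,[560,-240,75])[0];show(c,*u,45,40,8,f'pics/{n}_{tag}.png',proj(c,P))
E
python3 ov.py 4.2 a
```

```text
t 13.35 pin mid [ 567.1 -238.8   98.9] force [-0.7 -0.8 -1.6] w 63.7
```

View pics/scene_a.png

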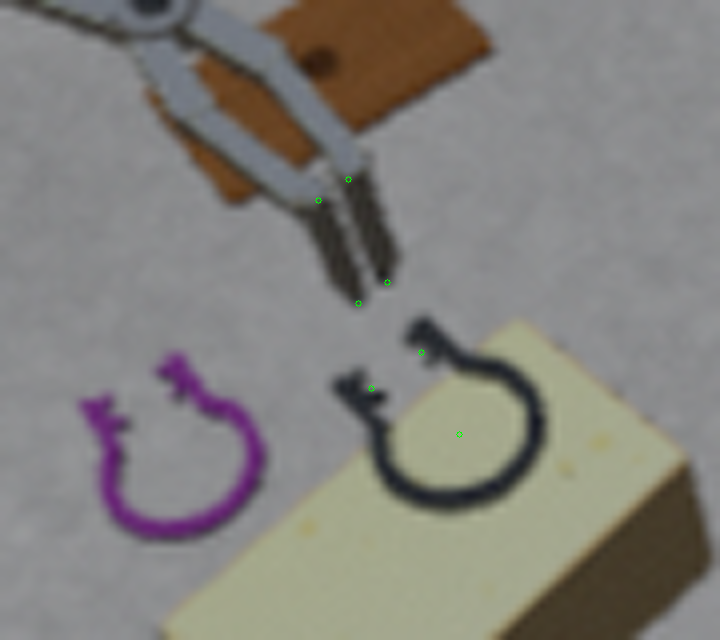

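View pics/top_a.png

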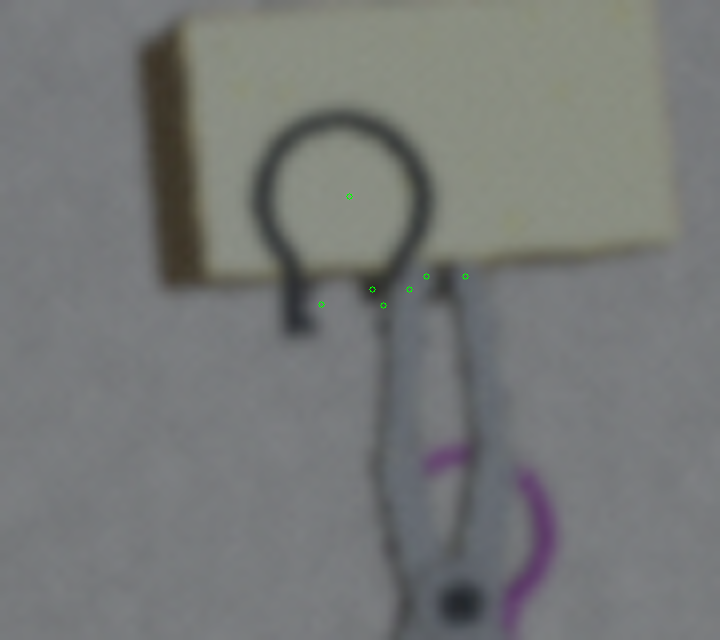

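The overlay agrees in both views to within about 1 mm: predicted pin bottoms fall on the real ones at scene crop (358,303) and (388,282), and predicted notches on the lugs. I descend part way.

>>> move_arm([
  [[0.001,0.0015,0.01,-0.0015,0,0.001],[0.001,0.0015,0.02,-0.0015,0,0.001],[0.001,0.0015,0.028,-0.0015,0,0.001],[0.001,0.0015,0.03,-0.0015,0,0.001],[0.001,0.0015,0.03,-0.0015,0,0.001]],
])

```text
clock: 14.08
eef_pos: [423.6, -242.4, 84.4]
tool_rot: [3.141, -0.0, -1.566]
force: [0.1, 0.9, -0.3]
width: 63.8
```

```bash
python3 ov.py 4.2 b; python3 -c "
from h import *
s=ctrl.read_state();print(s['eef_pos'],s['tool_rot'])"
```

```text
t 14.075 pin mid [ 565.  -241.    68.6] force [ 0.1  0.9 -0.3] w 63.8
[ 423.79766297 -242.42370995   84.75149914] [-3.14147230e+00 -7.83428841e-04 -1.56603671e+00]
```

View pics/scene_b.png

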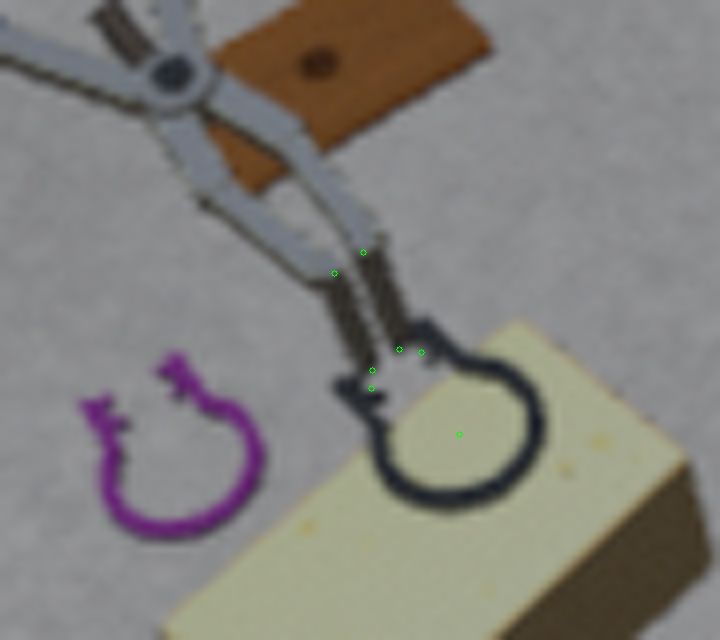

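View pics/top_b.png

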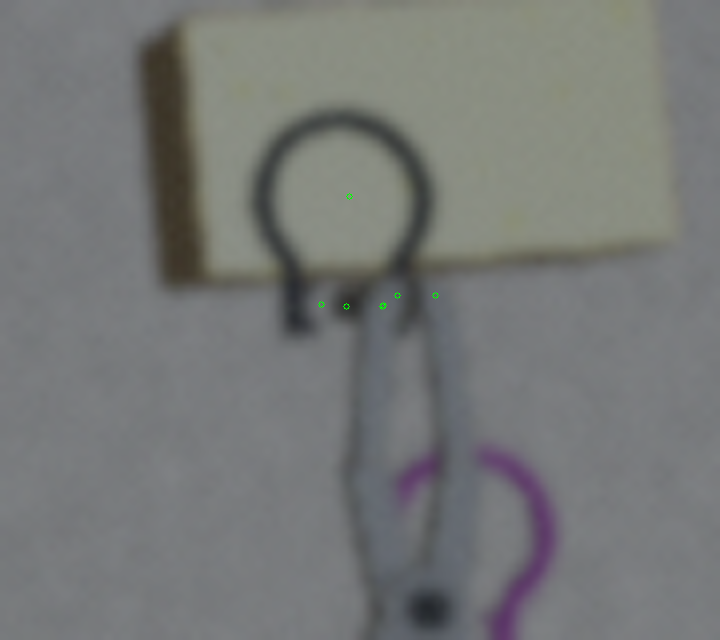

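>>> move_arm([
  [[-0.0012,-0.0007,0,0,0,0],[-0.0012,-0.0007,0.003,0,0,0],[-0.0012,-0.0007,0.006,0,0,0],[-0.0012,-0.0007,0.0085,0,0,0],[-0.0012,-0.0007,0.0102,0,0,0],[-0.0012,-0.0007,0.0102,0,0,0]],
])

```text
clock: 14.92
eef_pos: [424.2, -241.1, 74.2]
tool_rot: [3.141, -0.0, -1.566]
force: [0.1, 0.1, -0.6]
width: 64.0
```

```bash
python3 ov.py 4.2 c; python3 -c "
from h import *
s=ctrl.read_state();print(s['eef_pos'],s['tool_rot'],s['torque'])"
```

```text
t 14.925 pin mid [ 565.6 -239.7   58.4] force [ 0.1  0.1 -0.6] w 64.0
[ 424.34465429 -241.12270356   74.39845548] [ 3.14136640e+00 -5.80089925e-04 -1.56603832e+00] [0.04823323 0.01955751 0.00133873]
```

View pics/scene_c.png

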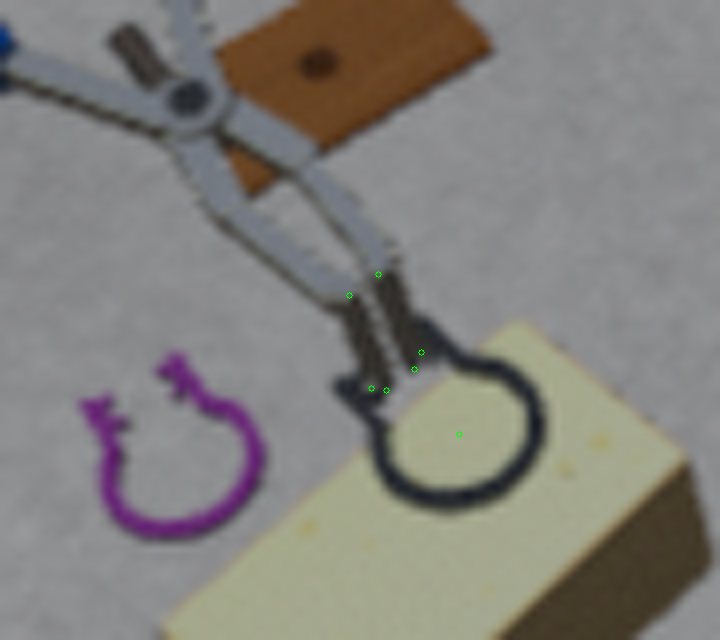

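View pics/top_c.png

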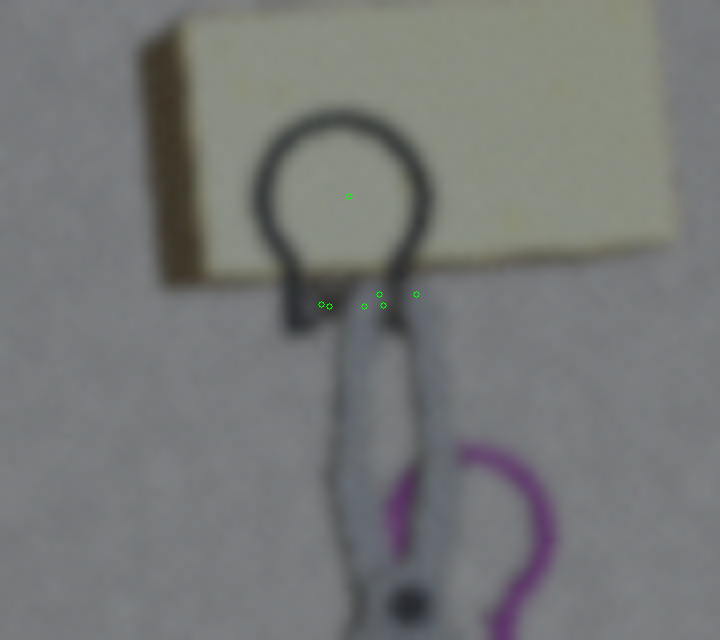

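The pins are between the lugs (scene crop (375,380) and (415,362)) with no contact force. I squeeze in steps, raising to offset the forward swing of the pads.

>>> move_arm([
  [[0,0,-0.0005,0,0,0],[0,0,-0.0012,0,0,0],[0,0,-0.0016,0,0,0],[0,0,-0.0016,0,0,0]],
], jaw=0.67)

```text
clock: 15.52
eef_pos: [424.4, -241.1, 76.1]
tool_rot: [3.141, -0.001, -1.566]
force: [-0.9, 1.2, -0.7]
width: 57.7
```

```bash
python3 - <<'E'
from h import *
import pickle
s=ctrl.read_state();c=cam('wrist',s=s);print(s['clock'],s['eef_pos'],s['force'],s['torque'],s['width'])
pickle.dump((c,s),open('w10.pkl','wb'));show(c,317,130,90,130,4,'pics/w10z.png')
E
```

```text
15.525 [ 424.39506515 -241.05222721   76.06415834] [-0.94749088  1.16281188 -0.7191202 ] [0.00212317 0.0795399  0.001425  ] 57.70048638842568
```

View pics/w10z.png

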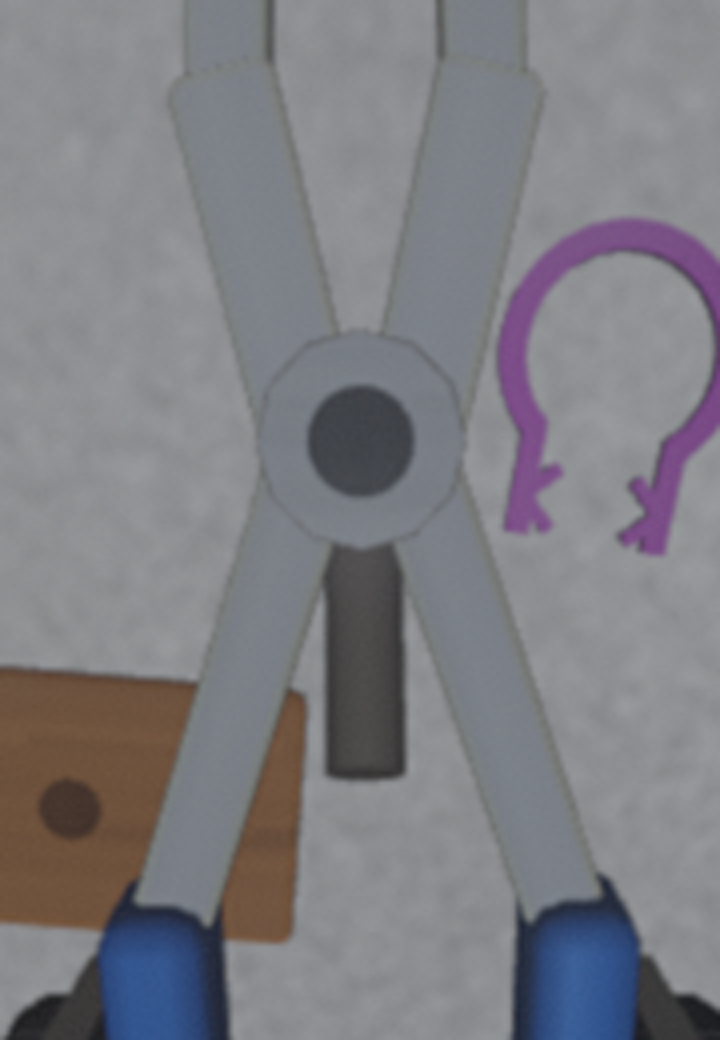

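```bash
python3 ov.py 6.8 d; python3 - <<'E'
from h import *
import pickle
for n,uv in(('w8.pkl',(227+359.5/4-.5,0+455/4-.5)),('w10.pkl',(227+361/4-.5,0+440/4-.5))):
    c,s=pickle.load(open(n,'rb'));d=rot(s['tool_rot']).T@ray(c,uv);o=rot(s['tool_rot']).T@(c['o']-s['eef_pos'])
    for z in(-31.6,-30,-28.5): t=(z-o[2])/d[2];print(n,z,(o+t*d).round(2))
E
```

```text
t 15.575 pin mid [ 565.8 -239.7   60.2] force [-0.7 -1.  -1.1] w 57.3
w8.pkl -31.6 [ 2.000e-02 -7.168e+01 -3.160e+01]
w8.pkl -30 [  0.   -71.69 -30.  ]
w8.pkl -28.5 [-1.00e-02 -7.17e+01 -2.85e+01]
w10.pkl -31.6 [  0.21 -72.89 -31.6 ]
w10.pkl -30 [  0.2  -72.92 -30.  ]
w10.pkl -28.5 [  0.18 -72.95 -28.5 ]
```

View pics/scene_d.png

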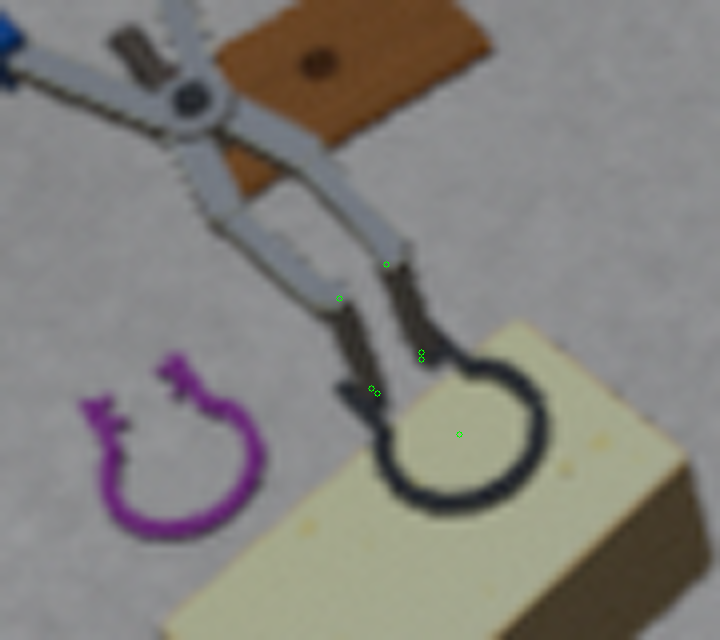

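View pics/top_d.png

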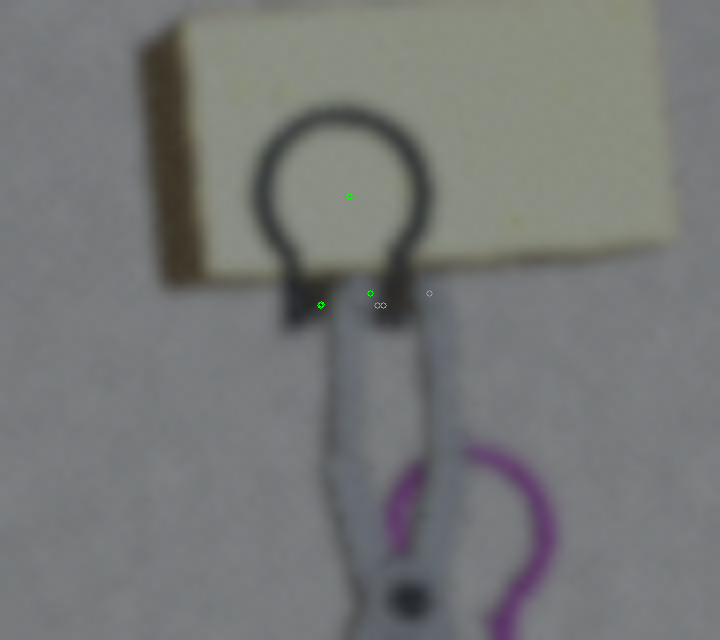

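>>> move_arm([
  [[0,0.0004,-0.0005,0,0,0],[0,0.0008,-0.001,0,0,0],[0,0.0012,-0.0014,0,0,0],[0,0.0012,-0.0014,0,0,0]],
], jaw=0.59)

```text
clock: 16.18
eef_pos: [423.1, -241.0, 77.4]
tool_rot: [3.141, -0.001, -1.566]
force: [-0.1, 0.2, -0.2]
width: 51.0
```

```bash
python3 ov.py 10.5 e; python3 - <<'E'
from h import *
import pickle
s=ctrl.read_state();c=cam('wrist',s=s);print(s['clock'],s['eef_pos'],s['force'],s['torque'],s['width'])
pickle.dump((c,s),open('w11.pkl','wb'));show(c,317,130,90,130,4,'pics/w11z.png')
E
```

```text
t 16.175 pin mid [ 564.5 -239.7   61.6] force [-0.1  0.2 -0.2] w 51.0
16.275 [ 423.09242869 -241.04614361   77.40337881] [ 0.26786547 -0.0466874  -0.66515677] [ 0.00872405  0.00344124 -0.00657015] 50.851261400002116
```

View pics/w11z.png

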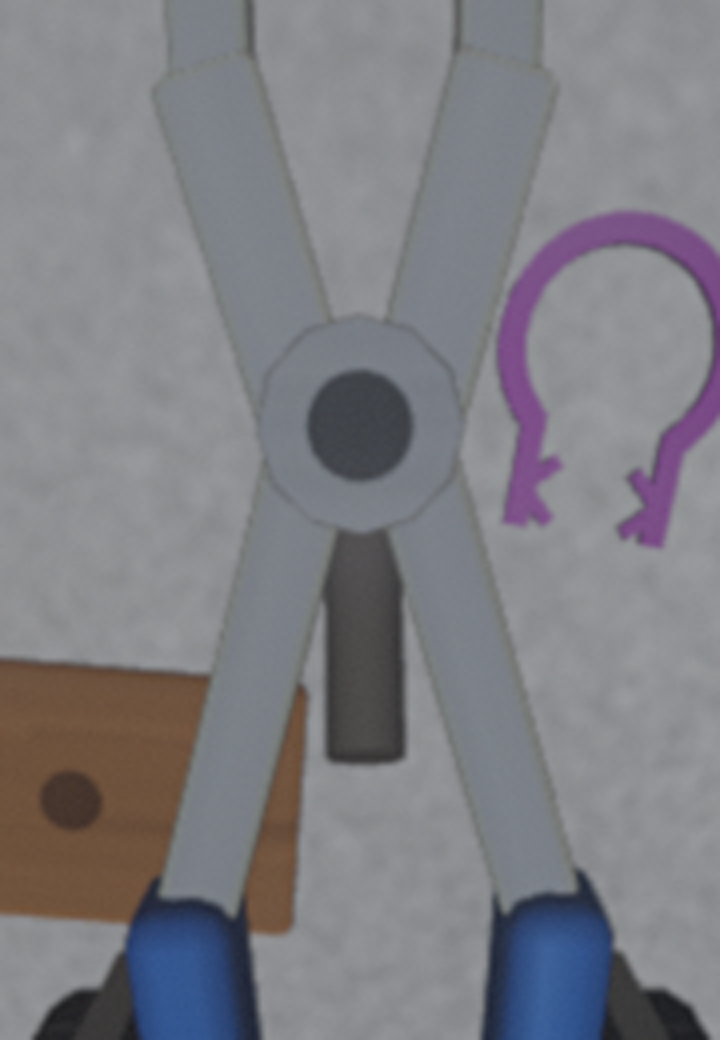

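View pics/scene_e.png

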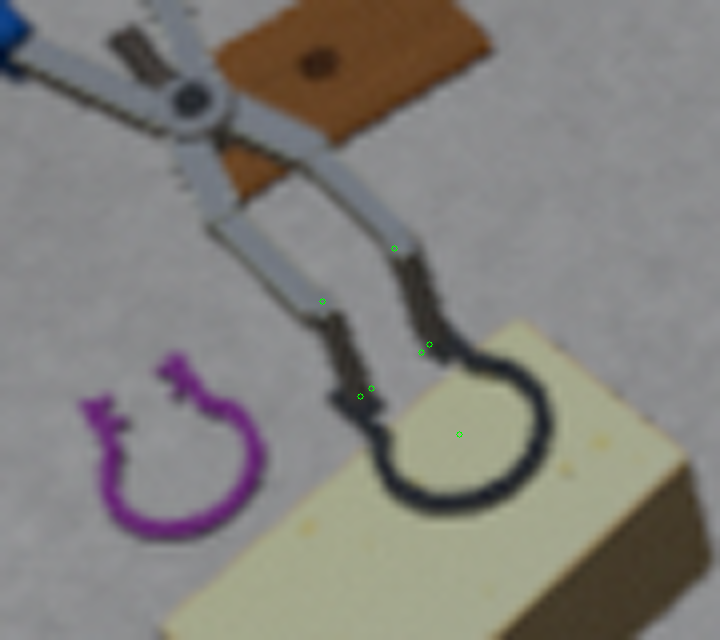

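View pics/top_e.png

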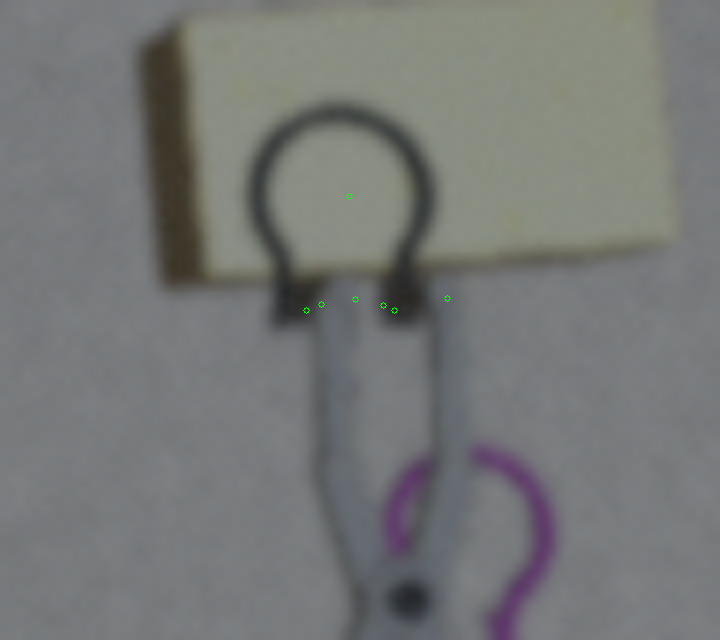

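>>> move_arm([
  [[0,0.0004,-0.0004,0,0,0],[0,0.0009,-0.0008,0,0,0],[0,0.0013,-0.0011,0,0,0],[0,0.0013,-0.0011,0,0,0]],
], jaw=0.51)

```text
clock: 16.82
eef_pos: [421.8, -241.0, 78.5]
tool_rot: [3.141, -0.0, -1.566]
force: [-0.0, -0.4, -0.5]
width: 44.5
```

>>> move_arm([
  [[0,0.0003,-0.0003,0,0,0],[0,0.0006,-0.0006,0,0,0],[0,0.001,-0.0008,0,0,0],[0,0.001,-0.0008,0,0,0]],
], jaw=0.44)

```text
clock: 17.32
eef_pos: [420.8, -241.0, 79.3]
tool_rot: [3.141, -0.0, -1.566]
force: [-0.5, 0.4, -0.6]
width: 37.9
```

```bash
python3 ov.py 16 f; python3 - <<'E'
from h import *
import pickle
s=ctrl.read_state();c=cam('wrist',s=s);print(s['clock'],s['eef_pos'],s['tool_rot'],s['force'],s['torque'],s['width'])
pickle.dump((c,s),open('w12.pkl','wb'));show(c,317,130,90,130,4,'pics/w12z.png')
E
```

```text
t 17.325 pin mid [ 562.2 -239.7   63.5] force [-0.5  0.4 -0.6] w 37.9
17.425 [ 420.78243367 -241.05831341   79.28575493] [ 3.14125502e+00 -4.99017094e-04 -1.56593761e+00] [-0.27239637  0.05066011 -0.2423172 ] [ 0.01907214  0.03046788 -0.00262552] 38.65527748323607
```

View pics/w12z.png

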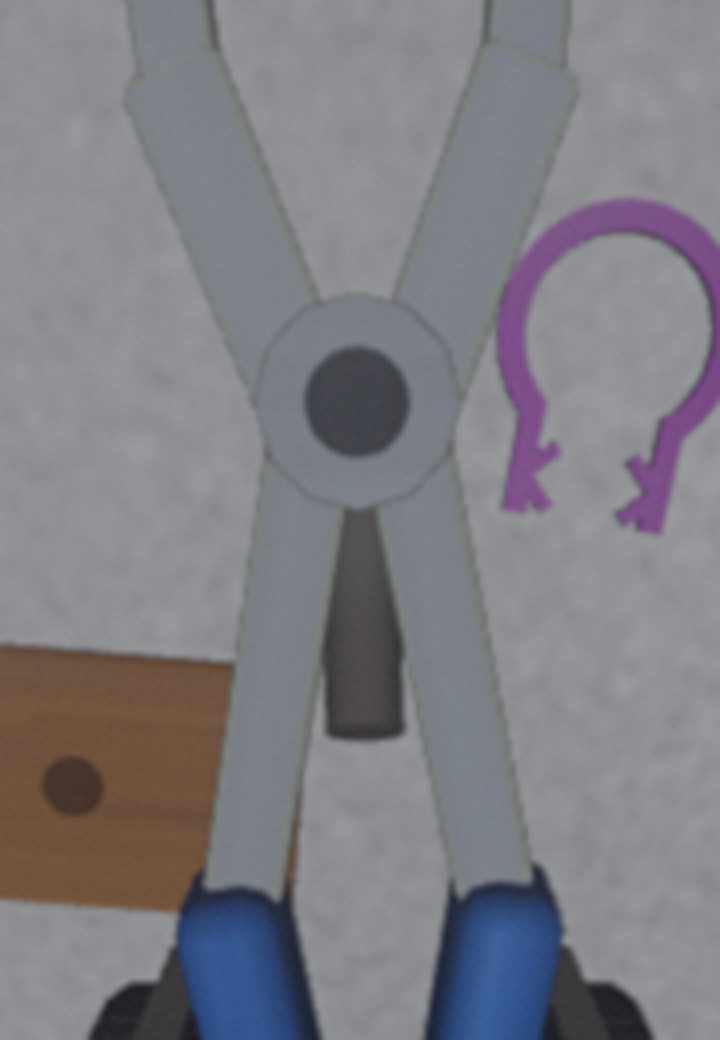

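View pics/scene_f.png

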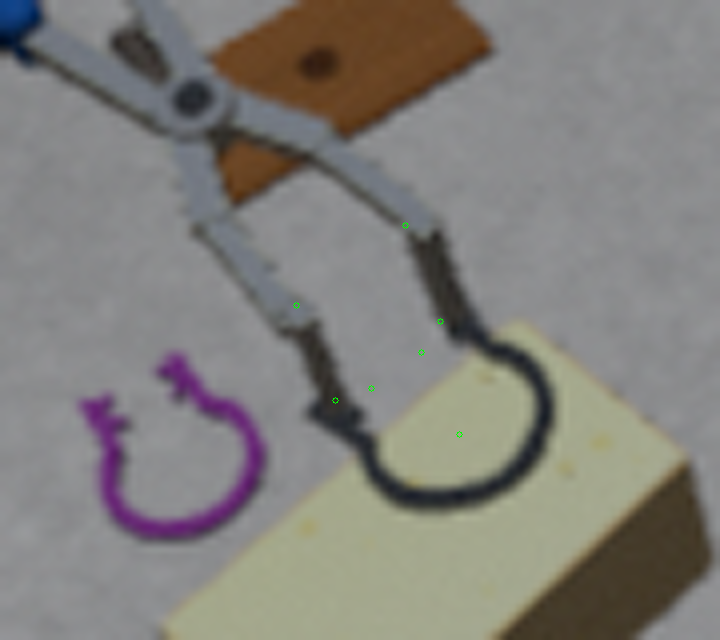

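View pics/top_f.png

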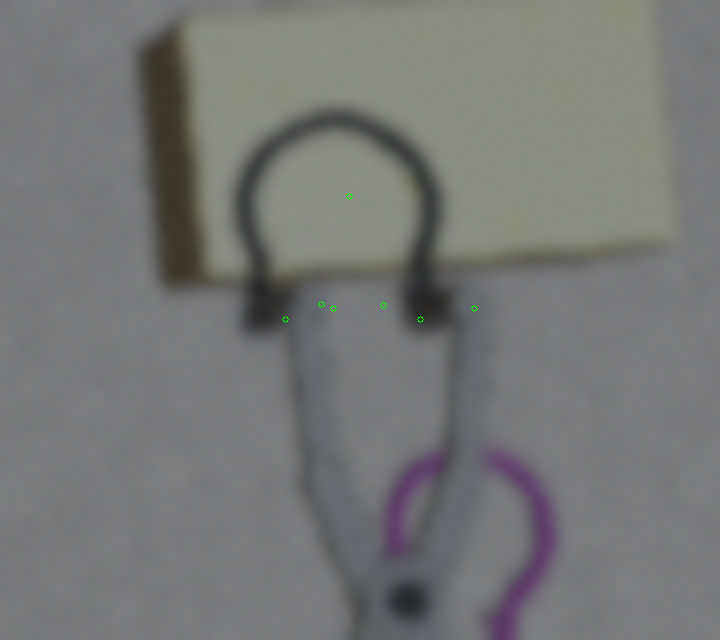

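```bash
python3 - <<'E'
from h import *
import pickle
cs={n:cam(n) for n in('scene','top')}
def dark(img,u,v,r=22,thr=None):
    g=cv2.cvtColor(img,cv2.COLOR_BGR2GRAY).astype(float)
    y,x=np.mgrid[:g.shape[0],:g.shape[1]];m=(np.hypot(x-u,y-v)<r)
    w=np.clip(75-g,0,None)*m if thr is None else np.clip(thr-g,0,None)*m
    return (w*x).sum()/w.sum(),(w*y).sum()/w.sum()
seed={'scene':{'b':(173,75),'c':(187,98),'d':(190,98),'e':(191,99),'f':(192,98)},'top':{'b':(428,608),'c':(407,605),'d':(407,600),'e':(408,600),'f':(407,600)}}
for k in 'bcdef':
    obs=[]
    for n in cs:
        im=cv2.imread(f'pics/{n}_{k}.png');c=cs[n]
        u0=proj(c,[560,-240,75])[0].astype(int)-[45,40]
        g=cv2.cvtColor(im,cv2.COLOR_BGR2GRAY);q=seed[n][k];thr=np.percentile(g[q[1]-25:q[1]+25,q[0]-25:q[0]+25],25)+5
        p=q
        for _ in range(3): p=dark(im,*p,thr=thr)
        obs.append((c,((p[0])/8-.5+u0[0],p[1]/8-.5+u0[1])))
    X,e=tri(obs);print(k,X.round(2),np.round(e,2))
for n in('w8','w10','w11','w12'):
    c,s=pickle.load(open(n+'.pkl','rb'));g=cv2.cvtColor(c['img'],cv2.COLOR_BGR2GRAY)
    # pin ellipse: subpixel via upsampled threshold
    u=cv2.resize(g[60:140,280:360],None,fx=8,fy=8,interpolation=cv2.INTER_CUBIC)
    b=(u<100).astype(np.uint8);nn,l,st,ce=cv2.connectedComponentsWithStats(b)
    i=max(range(1,nn),key=lambda i:st[i,4] if 60<st[i,2]<260 and abs(st[i,2]-st[i,3])<40 else 0)
    cnt=cv2.findContours((l==i).astype(np.uint8),0,1)[0][0];print(n,s['eef_pos'][2].round(2),st[i],ce[i].round(1)/8+[280,60],cv2.fitEllipse(cnt)[1], s['width'])
E
```

```text
b [ 494.39 -241.23  116.3 ] [0.78 0.78]
c [ 495.05 -239.96  106.13] [0.84 0.84]
d [ 496.18 -240.08  106.28] [0.99 0.99]
e [ 496.47 -240.03  106.57] [0.93 0.93]
f [ 496.17 -239.61  106.54] [0.91 0.91]
w8 97.55 [  187   319   216   226 38019] [316.9125 113.95  ] (214.9656982421875, 223.32000732421875) 63.83159801047213
w10 76.06 [  190   291   215   224 37920] [317.175  110.2625] (214.14151000976562, 223.655029296875) 57.70048638842568
w11 77.4 [  189   260   215   224 37502] [316.9625 106.4125] (212.57652282714844, 222.75648498535156) 50.851261400002116
w12 79.29 [  184   212   212   223 36807] [316.225  100.5125] (210.08396911621094, 221.30735778808594) 38.65527748323607
```

```bash
python3 - <<'E'
from h import *
import pickle
s=ctrl.read_state();print(s['clock'],s['width'])
T=cam('top');S=cam('scene');pickle.dump((T,S,s),open('f2.pkl','wb'))
show(T,*proj(T,[585,-240,60])[0],25,22,16,'pics/tf2.png');show(S,*proj(S,[585,-240,60])[0],25,22,16,'pics/sf2.png')
print(proj(T,[585,-240,60]),proj(S,[585,-240,60]))
for n in('top','scene'):
  for t in('ring','ring_eye','notch_l'): print(n,t,[(np.round(d['uv'],1).tolist(),round(d['score'],2)) for d in models.place_of(n,t)])
E
```

```text
17.575 38.047834229088096
[[432.61335832 209.51884339]] [[227.68413656 255.91320823]]
top ring [([373.4, 186.1], 0.59), ([448.2, 249.3], 0.53), ([429.1, 210.1], 0.5)]
top ring_eye [([447.5, 247.4], 0.6), ([432.4, 210.9], 0.5)]
top notch_l [([386.5, 179.3], 0.65), ([422.8, 221.5], 0.63), ([437.1, 218.2], 0.57), ([386.9, 190.2], 0.54), ([451.6, 262.8], 0.4)]
scene ring [([193.7, 263.8], 0.7), ([291.7, 256.0], 0.65), ([230.1, 259.5], 0.46)]
scene ring_eye [([229.2, 254.0], 0.63), ([190.9, 257.7], 0.61), ([291.1, 254.4], 0.53)]
scene notch_l [([217.0, 251.5], 0.64), ([282.4, 268.5], 0.62), ([185.5, 255.8], 0.54), ([276.8, 261.0], 0.52), ([192.5, 250.9], 0.49), ([231.3, 245.5], 0.42)]
```

View pics/tf2.png

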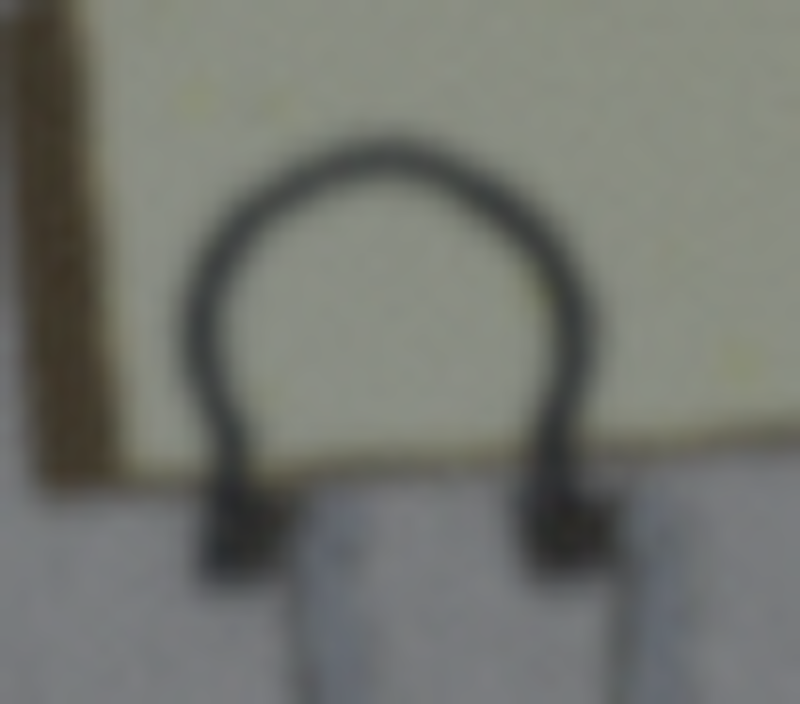

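View pics/sf2.png

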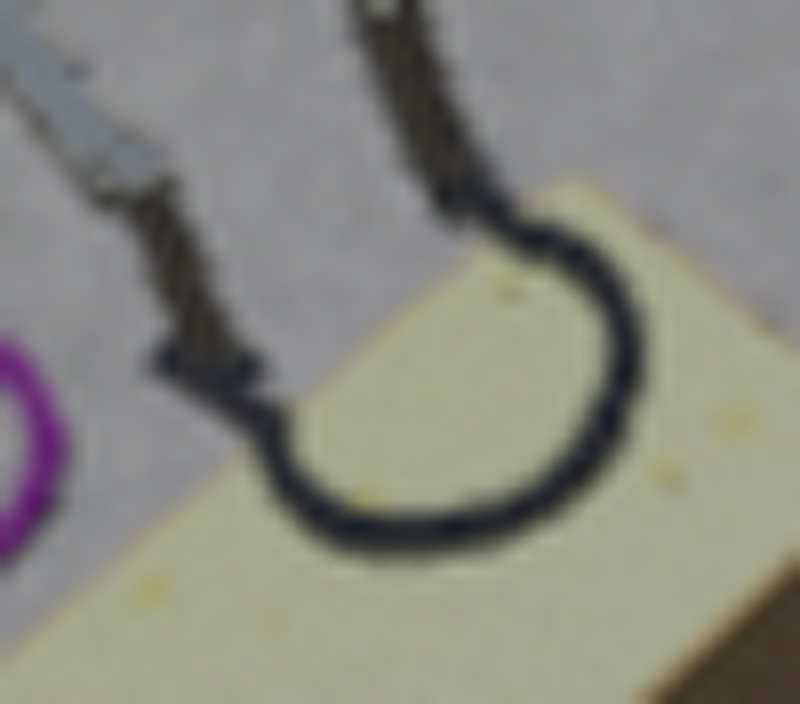

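```bash
python3 - <<'E'
from h import *
import pickle
T,S,s=pickle.load(open('f2.pkl','rb'))
o=proj(T,[585,-240,60])[0].astype(int)-[25,22]
P=lambda x,y:(x/16-.5+o[0],y/16-.5+o[1])
for n,q in dict(backout=(388,132),backin=(388,180),Lout=(183,330),Rout=(598,330),Lin=(228,330),Rin=(548,330),pinL=(262,528),pinR=(575,528)).items(): print(n,atz(T,P(*q),60).round(1))
o8=proj(T,[560,-240,75])[0].astype(int)-[45,40]
Q=lambda x,y:(x/8-.5+o8[0],y/8-.5+o8[1])
for n,q in dict(backout=(340,110),L=(254,198),R=(433,198)).items(): print('relaxed',n,atz(T,Q(*q),60).round(1))
# scene
o=proj(S,[585,-240,60])[0].astype(int)-[25,22]
P=lambda x,y:(x/16-.5+o[0],y/16-.5+o[1])
for n,q in dict(nearlug=(210,375),farlug=(460,205),farR=(640,350),bot=(400,555)).items(): print('scene',n,atz(S,P(*q),60).round(1))
E
```

```text
backout [ 613.3 -236.7   60. ]
backin [ 607.5 -236.7   60. ]
Lout [ 589.1 -212.    60. ]
Rout [ 590.  -261.6   60. ]
Lin [ 589.2 -217.3   60. ]
Rin [ 589.9 -255.6   60. ]
pinL [ 565.6 -221.2   60. ]
pinR [ 566.3 -258.6   60. ]
relaxed backout [ 612.3 -237.2   60. ]
relaxed L [ 590.8 -216.4   60. ]
relaxed R [ 591.6 -259.3   60. ]
scene nearlug [ 567.  -258.5   60. ]
scene farlug [ 568.5 -221.8   60. ]
scene farR [ 601.3 -218.3   60. ]
scene bot [ 604.  -256.4   60. ]
```

The ring is spread to about 34 mm at the notches and 38 mm inside; the widest inner points in the top crop are (228,330) and (548,330). I lift gently.

>>> move_arm([
  [[0,0,-0.001,0,0,0],[0,0,-0.003,0,0,0],[0,0,-0.007,0,0,0],[0,0,-0.012,0,0,0],[0,0,-0.018,0,0,0],[0,0,-0.025,0,0,0],[0,0,-0.032,0,0,0],[0,0,-0.039,0,0,0],[0,0,-0.044,0,0,0],[0,0,-0.046,0,0,0],[0,0,-0.046,0,0,0]],
])

```text
clock: 19.35
eef_pos: [420.9, -241.0, 125.3]
tool_rot: [3.141, -0.001, -1.566]
force: [-0.4, -0.4, -1.3]
width: 37.7
```

```bash
cat > look.py <<'E'
from h import *
import sys
x,y,z=map(float,sys.argv[1:4]);tag=sys.argv[4];hw=int(sys.argv[5]) if len(sys.argv)>5 else 25
s=ctrl.read_state();print(s['clock'],s['eef_pos'].round(2),s['tool_rot'].round(4),'F',s['force'].round(2),'M',s['torque'].round(3),'w',round(s['width'],1))
o=[]
for n in('top','scene'):
    c=cam(n);u=proj(c,[x,y,z])[0];k=400/hw/2
    show(c,*u,hw,hw,k,'pics/tmp.png');o.append(cv2.imread('pics/tmp.png'))
    cv2.imwrite(f'pics/{n}_{tag}_raw.png',c['img']);print(n,'crop offset',(u.astype(int)-hw).tolist(),'scale',k)
cv2.imwrite(f'pics/{tag}.png',np.hstack(o))
E
python3 look.py 585 -240 104 lift
```

```text
19.35 [ 420.91 -241.01  125.35] [ 3.1414e+00 -6.0000e-04 -1.5658e+00] F [-0.44 -0.45 -1.3 ] M [0.024 0.147 0.005] w 37.7
top crop offset [414, 182] scale 8.0
scene crop offset [198, 218] scale 8.0
```

View pics/lift.png

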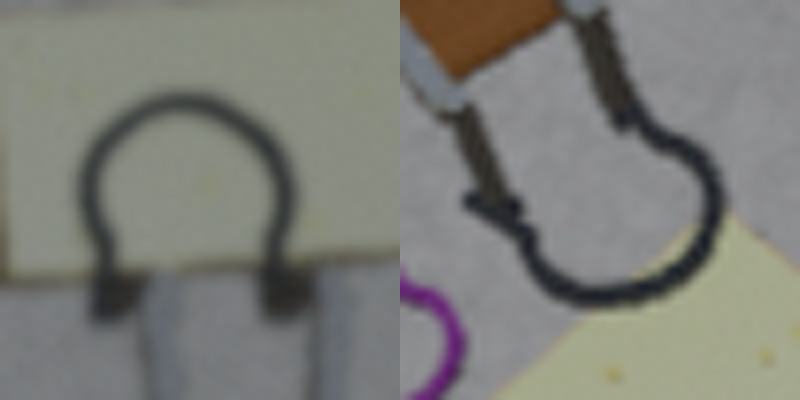

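```bash
python3 - <<'E'
from h import *
T=cam('top');S=cam('scene')
P=lambda o,x,y:(x/8-.5+o[0],y/8-.5+o[1])
for z in(100,103,106,109):
    print(z,'back',atz(T,P((414,182),185,93),z).round(1),'L',atz(T,P((414,182),77,190),z).round(1),'R',atz(T,P((414,182),296,190),z).round(1),'| scene bot',atz(S,P((198,218),200,306),z).round(1),'farR',atz(S,P((198,218),321,195),z).round(1))
E
```

```text
100 back [ 611.7 -236.8  100. ] L [ 589.  -211.9  100. ] R [ 589.9 -262.   100. ] | scene bot [ 602.9 -255.2  100. ] farR [ 597.9 -216.8  100. ]
103 back [ 611.3 -236.   103. ] L [ 588.7 -211.1  103. ] R [ 589.6 -261.1  103. ] | scene bot [ 604.8 -255.9  103. ] farR [ 599.9 -217.6  103. ]
106 back [ 611.  -235.2  106. ] L [ 588.4 -210.4  106. ] R [ 589.3 -260.2  106. ] | scene bot [ 606.7 -256.5  106. ] farR [ 601.8 -218.4  106. ]
109 back [ 610.6 -234.3  109. ] L [ 588.1 -209.6  109. ] R [ 589.  -259.2  109. ] | scene bot [ 608.6 -257.1  109. ] farR [ 603.7 -219.2  109. ]
```

```bash
python3 - <<'E'
from h import *
import pickle
T,S,s=pickle.load(open('f2.pkl','rb'));d=np.array([420.91,-241.01,125.35])-[420.78,-241.06,79.29]
out=[]
for c,tag in((T,'top'),(S,'scene')):
    new=cv2.imread(f'pics/{tag}_lift_raw.png');cn=dict(c,img=new)
    g=cv2.cvtColor(c['img'],cv2.COLOR_BGR2GRAY)
    u0=proj(c,[585,-240,60])[0].astype(int)
    k=8;x0,y0=u0-25
    u=cv2.resize(g[y0:y0+50,x0:x0+50],None,fx=k,fy=k,interpolation=cv2.INTER_CUBIC)
    m=(u<80).astype(np.uint8)
    pts=[]
    cn_,_=cv2.findContours(m,0,1)
    big=[q for q in cn_ if len(q)>60]
    un=proj(c,[585,-240,104])[0].astype(int);X0,Y0=un-25
    v=cv2.resize(new[Y0:Y0+50,X0:X0+50],None,fx=k,fy=k,interpolation=cv2.INTER_CUBIC)
    vb=cv2.resize(c['img'][y0:y0+50,x0:x0+50],None,fx=k,fy=k,interpolation=cv2.INTER_CUBIC)
    for q in big:
        for x,y in q[:,0,:]:
            vb[y,x]=(0,255,0)
            W=atz(c,(x/k-.5+x0,y/k-.5+y0),59)+d
            p=proj(c,W)[0];a,b=int((p[0]-X0+.5)*k),int((p[1]-Y0+.5)*k)
            if 0<=a<400 and 0<=b<400: v[b,a]=(0,255,0)
    out.append(v)
cv2.imwrite('pics/lev.png',np.hstack(out))
E
```

```text
(no output)
```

View pics/lev.png

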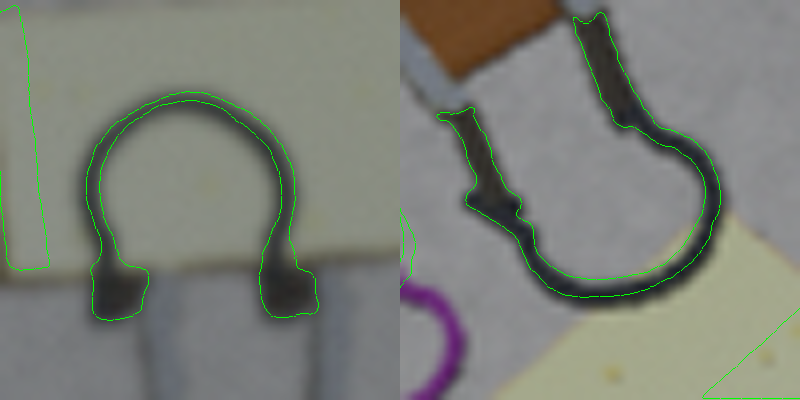

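The ring is held. Compared with the pre-lift outline the pins match exactly, and the ring's back has drooped about 3 mm (scene crop (600,300)), roughly 3-4°. Carrying it smoothly over the spindle.

>>> move_arm([
  [[-0.008,-0.0005,0,0,0,0],[-0.025,-0.0015,0,0,0,0],[-0.05,-0.003,0,0,0,0],[-0.083,-0.005,0,0,0,0],[-0.12,-0.008,0,0,0,0],[-0.16,-0.01,0,0,0,0],[-0.2,-0.013,0,0,0,0],[-0.24,-0.016,0,0,0,0],[-0.28,-0.018,0,0,0,0],[-0.32,-0.021,0,0,0,0],[-0.36,-0.024,0,0,0,0],[-0.398,-0.026,0,0,0,0],[-0.432,-0.028,0,0,0,0],[-0.46,-0.03,0,0,0,0],[-0.48,-0.032,0,0,0,0],[-0.492,-0.0328,0,0,0,0],[-0.498,-0.0328,0,0,0,0],[-0.498,-0.0328,0,0,0,0],[-0.498,-0.0328,0,0,0,0]],
])

```text
clock: 21.92
eef_pos: [451.2, 256.2, 125.1]
tool_rot: [3.141, -0.001, -1.567]
force: [-0.2, -0.7, -0.8]
width: 38.1
```

```bash
python3 look.py 618 258 95 hov
```

```text
21.925 [451.23 256.15 125.1 ] [ 3.1412e+00 -1.0000e-03 -1.5673e+00] F [-0.17 -0.73 -0.8 ] M [-0.03   0.102 -0.027] w 38.1
top crop offset [140, 160] scale 8.0
scene crop offset [377, 106] scale 8.0
```

View pics/hov.png

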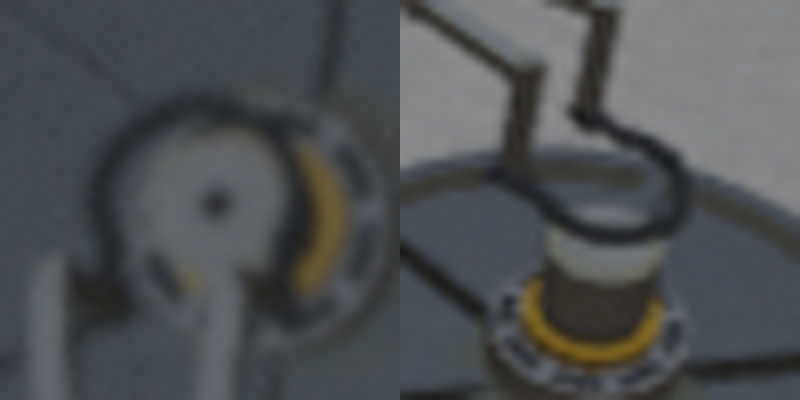

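```bash
python3 - <<'E'
from h import *
T=cam('top');S=cam('scene')
P=lambda o,x,y:(x/8-.5+o[0],y/8-.5+o[1])
st=atz(T,P((140,160),214,202),80.5);print('stub top',st.round(1))
zr=58.5+46-1
for n,q,z in(('L',(88,190),zr),('R',(308,195),zr),('back',(203,92),zr-2.5)): print(n,(atz(T,P((140,160),*q),z)-st).round(1))
ss=atz(S,P((377,106),202,212),80.5);print('scene stub',ss.round(1),proj(S,[620.4,260.2,80.5]))
for n,q,z in(('nearbot',(220,240),zr-2),('far',(290,180),zr-1),('lugnear',(105,172),zr),('lugfar',(190,120),zr)): print(n,atz(S,P((377,106),*q),z).round(1))
# predicted ring in stub img
e=np.array([620.4,260.2,0])
img=[]
s=ctrl.read_state();psi=s['tool_rot'][2]+np.pi/2
eye=s['eef_pos']+169.2*np.array([np.cos(psi),np.sin(psi),0])+1.83*np.array([-np.sin(psi),np.cos(psi),0]);print('eye pred',eye.round(1))
E
```

```text
stub top [620.4 261.5  80.5]
L [-0.8 21.8 23. ]
R [ -1.  -27.8  23. ]
back [22.5 -2.2 20.5]
scene stub [609.8 268.3  80.5] [[403.12124577 135.658818  ]]
nearbot [633.8 241.2 101.5]
far [632.5 275.8 102.5]
lugnear [592.2 238.7 103.5]
lugfar [595.  275.4 103.5]
eye pred [620.6 259.  125.1]
```

>>> move_arm([
  [[-0.0018,0,0.004,0,0,0],[-0.0018,0,0.009,0,0,0],[-0.0018,0,0.013,0,0,0],[-0.0018,0,0.014,0,0,0],[-0.0018,0,0.014,0,0,0]],
])

```text
clock: 22.75
eef_pos: [451.2, 258.8, 110.9]
tool_rot: [3.141, -0.001, -1.566]
force: [0.3, 0.8, -1.0]
width: 38.7
```

```bash
python3 look.py 618 258 85 hov2
```

```text
22.75 [451.24 258.79 110.91] [ 3.1413e+00 -7.0000e-04 -1.5661e+00] F [ 0.35  0.79 -1.01] M [-0.036  0.058 -0.026] w 38.7
top crop offset [142, 160] scale 8.0
scene crop offset [377, 109] scale 8.0
```

View pics/hov2.png

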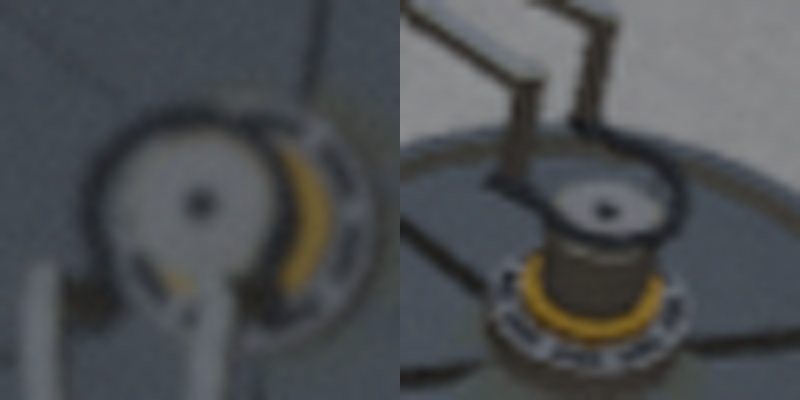

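```bash
python3 - <<'E'
from h import *
a=cv2.imread('pics/top_hov2_raw.png');b=cv2.imread('pics/scene_hov2_raw.png')
def z(i,x,y,h,k): 
    p=cv2.resize(i[y-h:y+h,x-h:x+h],None,fx=k,fy=k,interpolation=cv2.INTER_CUBIC);return cv2.convertScaleAbs(p,alpha=2.0,beta=-40)
cv2.imwrite('pics/h2z.png',np.hstack([z(a,166,186,20,10),z(b,402,134,20,10)]))
E
```

```text
(no output)
```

View pics/h2z.png

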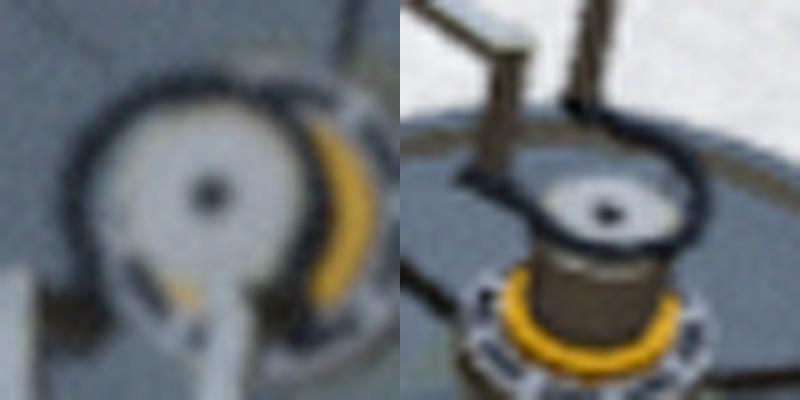

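```bash
cat > rm.py <<'E'
from h import *
def ringpts(r,phi,sgn,hinge=19.2):
    a=np.radians(np.linspace(0,135,40));p=np.c_[r*np.cos(a),r*np.sin(a)]
    p=np.r_[p,[[-33,11.5 if r>19 else 6]]] if False else p
    q=p-[hinge,0];c,s=np.cos(-phi),np.sin(-phi);q=q@np.array([[c,s],[-s,c]])+[hinge,0]
    q[:,1]*=sgn;return q
def ring3(eye,yaw,pitch,phi,r,sgn,dz=0):
    # eye xyz at mid thickness; pitch>0 = back drooping, about notch line 23 behind... expressed about eye
    q=ringpts(r,phi,sgn)+[3,0]
    x=q[:,0]*np.cos(pitch);z=-q[:,0]*np.sin(pitch)+dz
    c,s=np.cos(yaw),np.sin(yaw)
    return np.c_[eye[0]+c*x-s*q[:,1],eye[1]+s*x+c*q[:,1],eye[2]+z]
def circ(P,r): 
    a=np.linspace(0,2*np.pi,80);return np.c_[P[0]+r*np.cos(a),P[1]+r*np.sin(a),np.full(80,P[2])]
def overlay(c,img,center,h,k,polys,bias=(0,0)):
    u,v=center;p=cv2.resize(img[v-h:v+h,u-h:u+h],None,fx=k,fy=k,interpolation=cv2.INTER_CUBIC);p=cv2.convertScaleAbs(p,alpha=2.0,beta=-40)
    for P,col in polys:
        uv=(proj(c,P)+bias-[u-h,v-h]+.5)*k
        cv2.polylines(p,[np.round(uv*16).astype(np.int32)],False,col,1,cv2.LINE_AA,4)
    return p
E
cat > o2.py <<'E'
from rm import *
import sys
ex,ey,ez,yaw,pitch,phi=map(float,sys.argv[1:7]);tag=sys.argv[7];src=sys.argv[8]
T=cam('top') if not __import__('os').path.exists('cams.pkl') else None
import pickle,os
if T is not None: S=cam('scene');pickle.dump((T,S),open('cams.pkl','wb'))
else: T,S=pickle.load(open('cams.pkl','rb'))
polys=[(ring3((ex,ey,ez),yaw,pitch,phi,r,g),(0,255,0)) for r in(16.7,21.7) for g in(1,-1)]
polys+=[(circ((620.4,260.2,80.5),14.5),(0,0,255)),(circ((620.4,260.2,77.5),17.5),(0,0,255))]
hole=np.array([620.4,260.2,80.5])
a=cv2.imread(f'pics/top_{src}_raw.png');b=cv2.imread(f'pics/scene_{src}_raw.png')
bt=np.array([166.5,185.1])-proj(T,hole)[0];bs=np.array([402.3,134.7])-proj(S,hole)[0];print(bt,bs)
cv2.imwrite(f'pics/{tag}.png',np.hstack([overlay(T,a,(166,186),20,10,polys,bt),overlay(S,b,(402,134),20,10,polys,bs)]))
E
python3 o2.py 620.6 261.4 89 0.02 0.065 0.22 ov2 hov2
```

```text
[-0.46234666  0.32216114] [-0.82124577 -0.958818  ]
```

View pics/ov2.png

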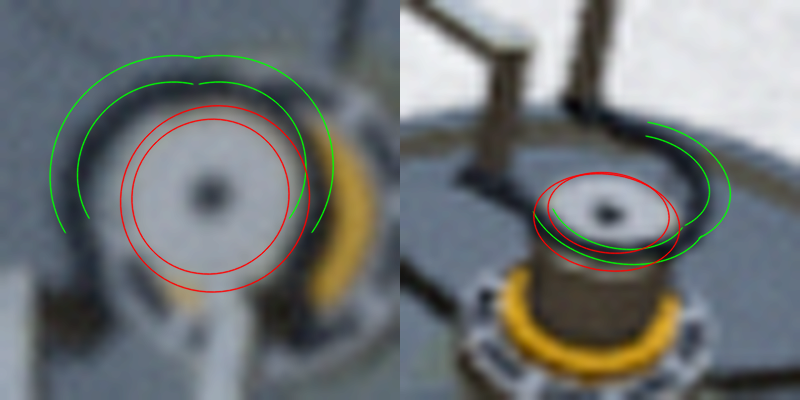

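```bash
python3 o2.py 617.8 260.6 88 0.02 0.065 0.20 ov3 hov2
```

```text
[-0.46234666  0.32216114] [-0.82124577 -0.958818  ]
```

View pics/ov3.png

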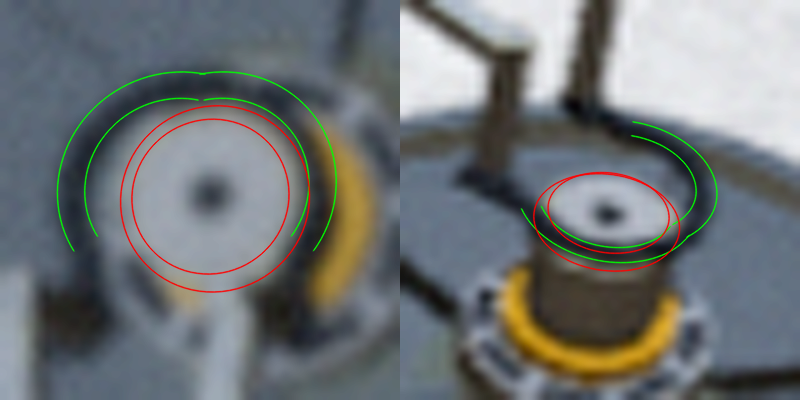

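```bash
python3 - <<'E'
s=open('rm.py').read()
i=s.index('def ringpts');j=s.index('def ring3')
s=s[:i]+'''def ringpts(r,phi,sgn,ha=55):
    a=np.radians(np.linspace(0,138,60));p=np.c_[r*np.cos(a),r*np.sin(a)]
    if r>19: p=np.r_[p,[[-33,15],[-33,6]]]
    H=19.2*np.array([np.cos(np.radians(ha)),np.sin(np.radians(ha))])
    d=p-H;c,s_=np.cos(phi),np.sin(phi)
    q=np.c_[d[:,0]*c+d[:,1]*s_,-d[:,0]*s_+d[:,1]*c]+H
    m=np.degrees(np.arctan2(p[:,1],p[:,0]))<ha;q[m]=p[m]
    q[:,1]*=sgn;return q
'''+s[j:]
open('rm.py','w').write(s)
E
python3 o2.py 618.5 260.6 88 0.02 0.065 0.235 ov4 hov2
```

```text
[-0.46234666  0.32216114] [-0.82124577 -0.958818  ]
```

View pics/ov4.png

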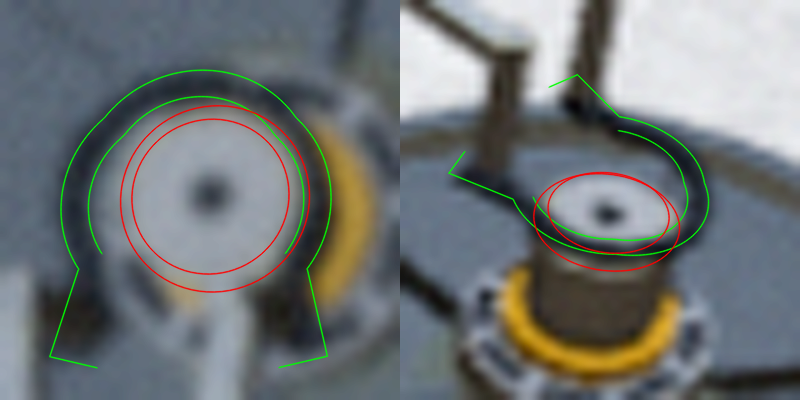

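>>> move_arm([
  [[0.0007,-0.0017,0,0,0,0],[0.0007,-0.0017,0.001,0,0,0],[0.0007,-0.0017,0.002,0,0,0],[0.0007,-0.0017,0.002,0,0,0],[0.0007,-0.0017,0.002,0,0,0]],
])

```text
clock: 23.58
eef_pos: [452.9, 258.2, 109.0]
tool_rot: [3.141, -0.001, -1.566]
force: [0.1, -0.2, -1.0]
width: 38.1
```

```bash
python3 look.py 618 258 85 hov3; python3 o2.py 620.3 260.2 84.8 0.02 0.07 0.235 ov5 hov3
```

```text
23.575 [452.89 258.21 108.99] [ 3.1413e+00 -6.0000e-04 -1.5658e+00] F [ 0.09 -0.2  -1.04] M [-0.007  0.109  0.001] w 38.1
top crop offset [142, 160] scale 8.0
scene crop offset [377, 109] scale 8.0
[-0.46234666  0.32216114] [-0.82124577 -0.958818  ]
```

View pics/ov5.png

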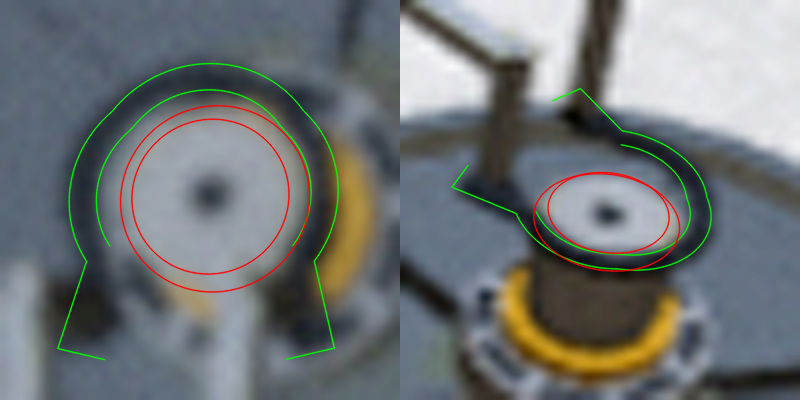

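>>> move_arm([
  [[0,-0.0005,0.001,0,0,0],[0,-0.0005,0.002,0,0,0],[0,-0.0005,0.003,0,0,0],[0,-0.0005,0.004,0,0,0],[0,-0.0005,0.005,0,0,0],[0,-0.0005,0.006,0,0,0],[0,-0.0005,0.007,0,0,0],[0,-0.0005,0.007,0,0,0]],
])

```text
clock: 24.68
eef_pos: [453.4, 258.2, 102.0]
tool_rot: [3.141, -0.001, -1.566]
force: [-0.2, -0.3, -1.3]
width: 37.9
```

```bash
python3 look.py 618 258 85 hov4; python3 o2.py 620.6 260.2 77.8 0.02 0.07 0.235 ov6 hov4
```

```text
24.675 [453.4  258.18 101.95] [ 3.1413e+00 -6.0000e-04 -1.5659e+00] F [-0.22 -0.28 -1.25] M [0.019 0.061 0.011] w 37.9
top crop offset [142, 160] scale 8.0
scene crop offset [377, 109] scale 8.0
[-0.46234666  0.32216114] [-0.82124577 -0.958818  ]
```

View pics/ov6.png

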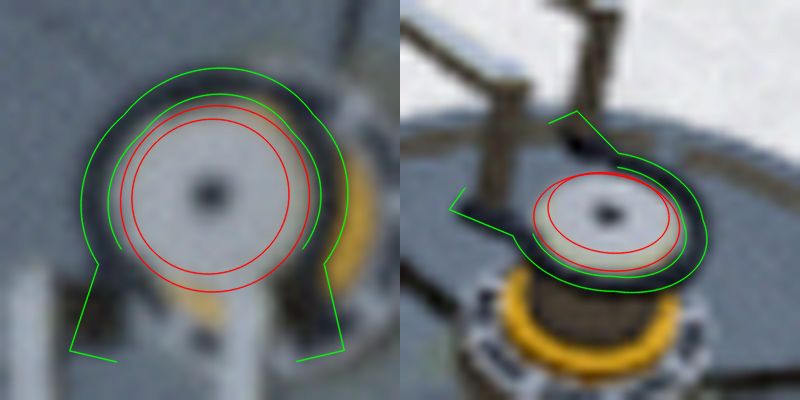

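>>> move_arm([
  [[0.0007,0,0,0,0,0],[0.0007,0,0.001,0,0,0],[0.0007,0,0.002,0,0,0],[0.0007,0,0.003,0,0,0],[0.0007,0,0.004,0,0,0],[0.0007,0,0.005,0,0,0],[0.0007,0,0.006,0,0,0],[0.0007,0,0.007,0,0,0],[0.0007,0,0.008,0,0,0],[0.0007,0,0.008,0,0,0]],
])

```text
clock: 26.02
eef_pos: [453.4, 257.5, 93.9]
tool_rot: [3.141, -0.001, -1.566]
force: [0.3, 0.2, -0.3]
width: 38.1
```

```bash
python3 look.py 618 258 80 hov5; python3 o2.py 620.6 260.0 69.8 0.02 0.07 0.235 ov7 hov5
```

```text
26.025 [453.39 257.46  93.94] [ 3.1412e+00 -6.0000e-04 -1.5659e+00] F [ 0.3   0.16 -0.26] M [-0.019  0.142  0.006] w 38.1
top crop offset [143, 161] scale 8.0
scene crop offset [376, 110] scale 8.0
[-0.46234666  0.32216114] [-0.82124577 -0.958818  ]
```

View pics/ov7.png

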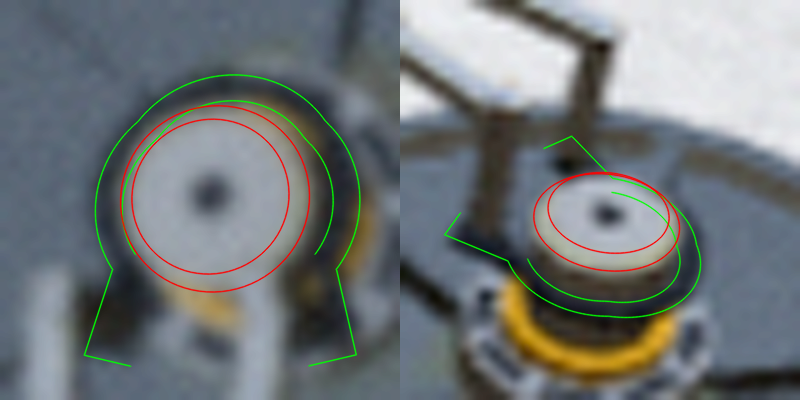

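>>> move_arm([
  [[0,0,0.001,0,0,0],[0,0,0.002,0,0,0],[0,0,0.003,0,0,0],[0,0,0.004,0,0,0],[0,0,0.005,0,0,0],[0,0,0.006,0,0,0],[0,0,0.007,0,0,0],[0,0,0.008,0,0,0],[0,0,0.009,0,0,0],[0,0,0.01,0,0,0],[0,0,0.011,0,0,0],[0,0,0.012,0,0,0],[0,0,0.013,0,0,0],[0,0,0.014,0,0,0],[0,0,0.015,0,0,0],[0,0,0.015,0,0,0]],
])

```text
clock: 28.12
eef_pos: [453.4, 257.5, 78.9]
tool_rot: [3.141, -0.001, -1.566]
force: [-0.9, -0.1, -1.9]
width: 37.9
```

```bash
python3 look.py 618 258 60 hov6; python3 o2.py 620.6 260.0 54.8 0.02 0.07 0.235 ov8 hov6
```

```text
28.125 [453.37 257.49  78.94] [ 3.1412e+00 -6.0000e-04 -1.5659e+00] F [-0.94 -0.13 -1.95] M [0.046 0.061 0.017] w 37.9
top crop offset [146, 162] scale 8.0
scene crop offset [375, 116] scale 8.0
[-0.46234666  0.32216114] [-0.82124577 -0.958818  ]
```

View pics/ov8.png

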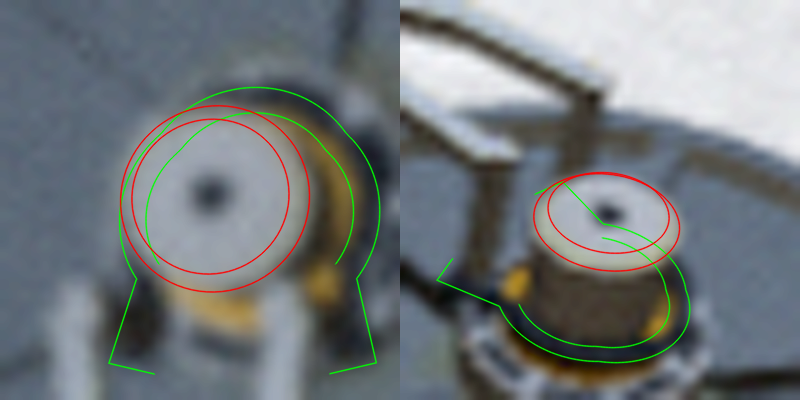

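>>> move_arm([
  [[0,0,0.0005,0,0,0],[0,0,0.001,0,0,0],[0,0,0.0015,0,0,0],[0,0,0.002,0,0,0],[0,0,0.0025,0,0,0],[0,0,0.003,0,0,0],[0,0,0.0035,0,0,0],[0,0,0.004,0,0,0],[0,0,0.004,0,0,0]],
])

```text
clock: 29.35
eef_pos: [453.5, 257.5, 75.0]
tool_rot: [3.141, -0.001, -1.566]
force: [-0.2, -0.3, -0.9]
width: 38.0
```

```bash
python3 look.py 618 258 60 hov7; python3 o2.py 620.6 260.0 52 0.02 0.03 0.235 ov9 hov7;python3 o2.py 620.6 260.0 51.5 0.02 0.0 0.235 ov9b hov7
```

```text
29.35 [453.46 257.52  75.01] [ 3.1414e+00 -5.0000e-04 -1.5659e+00] F [-0.15 -0.34 -0.86] M [ 0.015  0.038 -0.007] w 38.0
top crop offset [146, 162] scale 8.0
scene crop offset [375, 116] scale 8.0
[-0.46234666  0.32216114] [-0.82124577 -0.958818  ]
[-0.46234666  0.32216114] [-0.82124577 -0.958818  ]
```

View pics/ov9b.png

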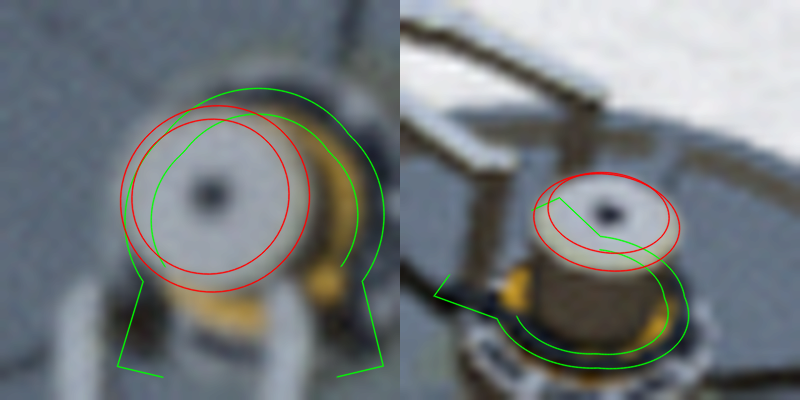

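View pics/hov7.png

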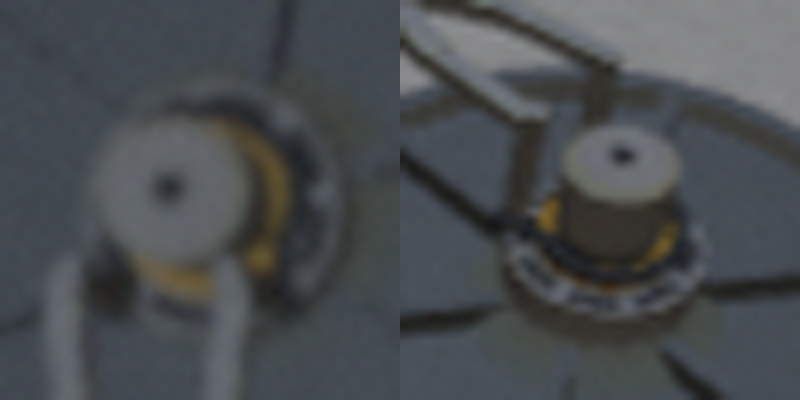

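>>> move_arm([
  [[0,0,0.0004,0,0,0],[0,0,0.0008,0,0,0],[0,0,0.0012,0,0,0],[0,0,0.0016,0,0,0],[0,0,0.002,0,0,0],[0,0,0.002,0,0,0]],
])

```text
clock: 30.2
eef_pos: [453.5, 257.5, 73.0]
tool_rot: [3.141, -0.001, -1.566]
force: [0.2, 0.1, -1.2]
width: 37.9
```

```bash
python3 look.py 618 258 60 hov8; python3 o2.py 620.6 260.0 51.5 0.02 0.0 0.235 ov10 hov8; python3 -c "
from h import *
for i in range(3):
    get_image('top'); s=ctrl.read_state(); print(s['force'].round(2),s['torque'].round(3))"
```

```text
30.2 [453.45 257.5   73.  ] [ 3.1414e+00 -6.0000e-04 -1.5659e+00] F [ 0.18  0.07 -1.18] M [ 0.042  0.069 -0.014] w 37.9
top crop offset [146, 162] scale 8.0
scene crop offset [375, 116] scale 8.0
[-0.46234666  0.32216114] [-0.82124577 -0.958818  ]
[ 0.85  0.36 -1.06] [-0.034  0.125 -0.008]
[-0.1  -0.24 -0.82] [-0.005  0.103 -0.013]
[ 0.27 -0.09 -0.46] [ 0.026  0.057 -0.025]
```

View pics/ov10.png

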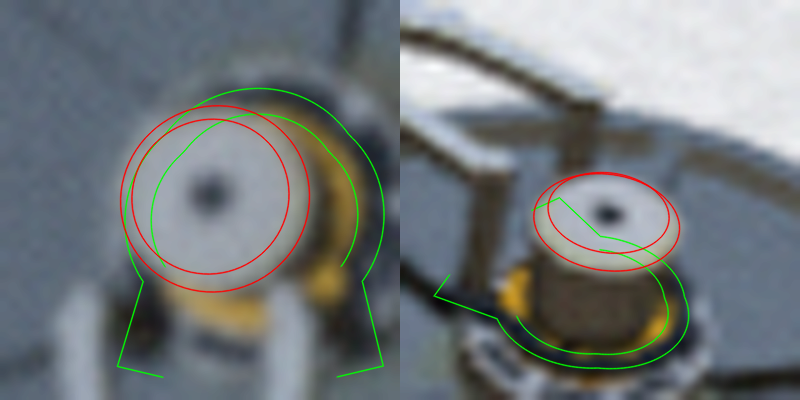

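>>> move_arm([
  [[0,0,0.0003,0,0,0],[0,0,0.0005,0,0,0],[0,0,0.0008,0,0,0],[0,0,0.001,0,0,0],[0,0,0.001,0,0,0]],
])

```text
clock: 31.08
eef_pos: [453.4, 257.5, 72.0]
tool_rot: [3.141, -0.001, -1.566]
force: [-1.0, 0.7, -1.2]
width: 37.9
```

```bash
cat > fa.py <<'E'
from h import *
F=[];M=[]
for i in range(5):
    get_image('top'); s=ctrl.read_state();F.append(s['force']);M.append(s['torque'])
print(s['clock'],s['eef_pos'].round(2),np.mean(F,0).round(2),np.mean(M,0).round(3),round(s['width'],1))
E
python3 fa.py; python3 look.py 618 258 60 hov9
```

```text
31.325 [453.43 257.49  72.01] [-0.48 -0.11 -0.81] [0.015 0.086 0.012] 38.1
31.325 [453.43 257.49  72.01] [ 3.1414e+00 -6.0000e-04 -1.5659e+00] F [-0.34 -0.86 -0.75] M [-0.026  0.087  0.036] w 38.1
top crop offset [146, 162] scale 8.0
scene crop offset [375, 116] scale 8.0
```

View pics/hov9.png

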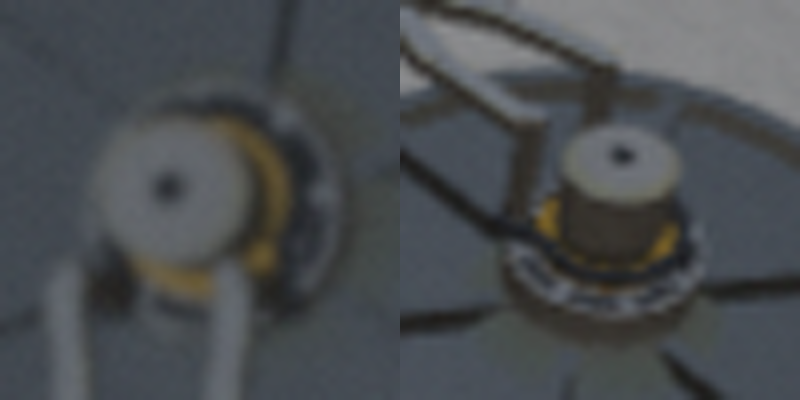

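```bash
cat > lv.py <<'E'
from h import *
import pickle,sys
T,S,s=pickle.load(open('f2.pkl','rb'));tag=sys.argv[1]
now=np.array(list(map(float,sys.argv[2:5])));dz=float(sys.argv[5])
d=now-[420.78,-241.06,79.29]
out=[]
for c,n in((T,'top'),(S,'scene')):
    new=cv2.imread(f'pics/{n}_{tag}_raw.png');g=cv2.cvtColor(c['img'],cv2.COLOR_BGR2GRAY)
    x0,y0=proj(c,[585,-240,60])[0].astype(int)-25;k=10
    u=cv2.resize(g[y0:y0+50,x0:x0+50],None,fx=k,fy=k,interpolation=cv2.INTER_CUBIC)
    big=[q for q in cv2.findContours((u<80).astype(np.uint8),1,1)[0] if len(q)>60]
    X0,Y0=proj(c,[615,258,55])[0].astype(int)-20
    v=cv2.convertScaleAbs(cv2.resize(new[Y0:Y0+40,X0:X0+40],None,fx=k,fy=k,interpolation=cv2.INTER_CUBIC),alpha=2,beta=-40)
    for q in big:
        for x,y in q[:,0,:]:
            W=atz(c,(x/k-.5+x0,y/k-.5+y0),59)+d+[0,0,dz];p=proj(c,W)[0];a,b=int((p[0]-X0+.5)*k),int((p[1]-Y0+.5)*k)
            if 0<=a<400 and 0<=b<400: v[b,a]=(0,255,0)
    out.append(v)
cv2.imwrite(f'pics/lv_{tag}.png',np.hstack(out))
E
python3 lv.py hov9 453.43 257.49 72.01 0; python3 lv.py hov7 453.46 257.52 75.01 0
python3 - <<'E'
import cv2,numpy as np
a=cv2.imread('pics/lv_hov7.png')[:,400:];b=cv2.imread('pics/lv_hov9.png')[:,400:]
cv2.imwrite('pics/lvc.png',np.hstack([a,b]))
E
```

```text
(no output)
```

View pics/lvc.png

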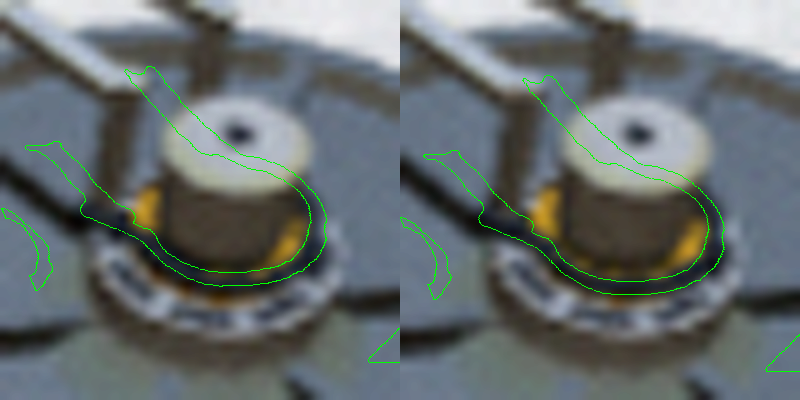

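View pics/lv_hov9.png

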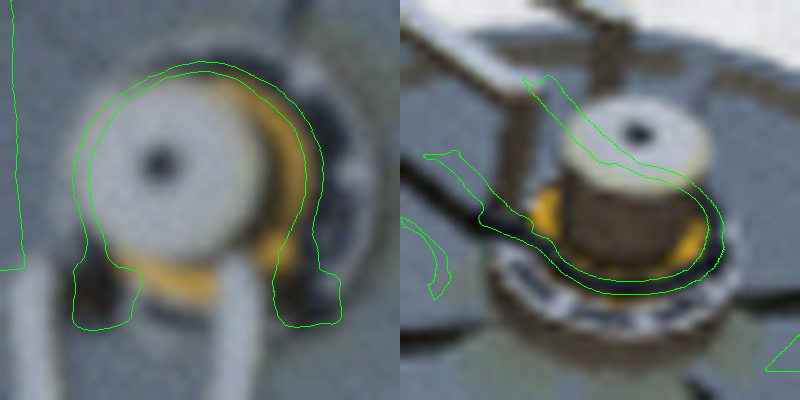

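>>> move_arm([
  [[0,0,0.0002,0,0,0],[0,0,0.0004,0,0,0],[0,0,0.0006,0,0,0],[0,0,0.0006,0,0,0]],
])

```text
clock: 31.92
eef_pos: [453.5, 257.5, 71.4]
tool_rot: [3.141, -0.001, -1.566]
force: [0.0, 0.1, -0.1]
width: 38.0
```

```bash
python3 fa.py; python3 look.py 618 258 60 hov10; python3 lv.py hov10 453.43 257.49 71.7 0
```

```text
32.175 [453.46 257.49  71.44] [ 0.03  0.06 -0.47] [0.005 0.102 0.003] 38.4
32.175 [453.46 257.49  71.44] [ 3.1415e+00 -5.0000e-04 -1.5659e+00] F [ 0.59 -0.29 -0.99] M [ 0.036  0.049 -0.008] w 38.4
top crop offset [146, 162] scale 8.0
scene crop offset [375, 116] scale 8.0
```

View pics/lv_hov10.png

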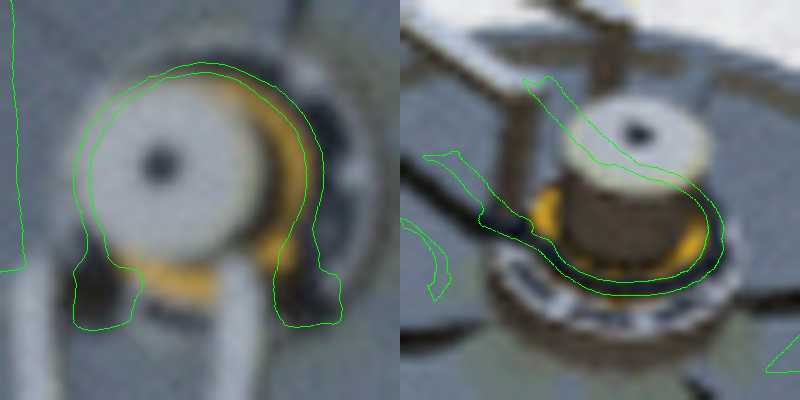

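```bash
python3 - <<'E'
import cv2,numpy as np
o=[]
for t in('hov6','hov7','hov8','hov9','hov10'):
    im=cv2.imread(f'pics/scene_{t}_raw.png');g=cv2.cvtColor(im,cv2.COLOR_BGR2GRAY).astype(float)
    r=[]
    for x in(392,396,400,404,408,411):
        col=g[140:160,x-1:x+2].mean(1);up=np.interp(np.arange(0,19,.1),np.arange(20),col)
        # min dark band between gold (above) and bearing
        i=up[60:160].argmin()+60;w=np.clip(up[i]+15-up,0,None)*(abs(np.arange(190)-i)<20);r.append(round(140+(w*np.arange(190)).sum()/w.sum()/10,2))
    print(t,r)
    p=im[136:166,380:420];o.append(cv2.convertScaleAbs(cv2.resize(p,None,fx=6.6,fy=10,interpolation=cv2.INTER_CUBIC)[:, :264],alpha=2.2,beta=-40))
cv2.imwrite('pics/cmp.png',np.hstack([o[1],o[3],o[4]]))
E
```

```text
hov6 [np.float64(154.47), np.float64(147.89), np.float64(149.36), np.float64(148.38), np.float64(147.88), np.float64(147.09)]
hov7 [np.float64(145.54), np.float64(147.2), np.float64(148.39), np.float64(149.67), np.float64(148.31), np.float64(147.12)]
hov8 [np.float64(145.75), np.float64(148.69), np.float64(149.83), np.float64(149.75), np.float64(148.64), np.float64(147.12)]
hov9 [np.float64(145.77), np.float64(148.71), np.float64(149.79), np.float64(149.82), np.float64(148.64), np.float64(147.1)]
hov10 [np.float64(145.74), np.float64(148.63), np.float64(148.24), np.float64(149.81), np.float64(148.77), np.float64(147.07)]
```

View pics/cmp.png

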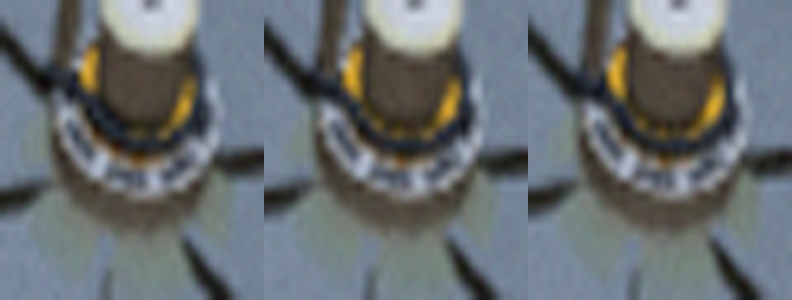

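View pics/scene_hov10_raw.png

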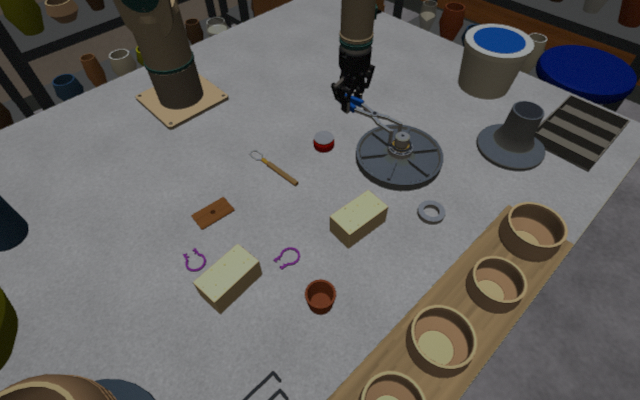

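The scene picture shows the pliers holding the ring round the spindle at about (400,145) and the other things undisturbed. In close-up, brass shows inside the ring on both sides of the spindle. I hand the job in.

```bash
python3 -c "
from h import *
s=ctrl.read_state();print(s['clock'],s['width'],s['force'])
print(job.finish_job())"
```

```text
32.275 38.1443424906723 [-0.54476902 -0.19918432 -1.161394  ]
the job is handed in; nothing more can be done
None
```

The snap ring is on the spindle, resting on the brass spacer at the groove. The pliers are still squeezed in the gripper (38 mm over the sleeves) and holding the ring open. I handed the job in at 32 s of the 69 s allowed. The other things on the table show no sign of having moved.

**How it went:** I took the pliers by the blue sleeves and put the shut tips between the lugs of the dark ring. I spread the ring in steps to about 33–34 mm at the notches, as seen in the pictures. I then lifted it, centred it over the stub from the top and scene views, and lowered it in steps of 1 mm or less.

**What the last checks showed:**
- **Force:** it stayed around 1–2 N throughout the lowering, so nothing was forced.
- **Level:** the ring's outline matched a level outline in the scene view. Its back edge did not move during the last 1.6 mm of lowering.
- **Fit:** brass shows on both sides inside the ring, so it stands clear of the spindle.

**What disagreed or stayed uncertain:**
- The ring drooped about 3–4° when lifted and levelled again on the spacer.
- I found no clear contact force at the end. That the ring is level and seated rests on the pictures, good to about 1 mm, and on the heights. I went about 0.9 mm past the nominal height, so the pins should sit that much lower in the notches.
- The top and scene cameras differed from the wrist measurements by 1–2 mm, so I did the centring directly from ring and stub in the same picture.

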